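Plug the lift controller's card in with its ejector levers

TASK

Take the larger circuit card out of the wooden stand and slide it gently down the two card guides of the open rack until it rests on the socket, feeling for the guides and never forcing, jamming or dropping it. Let go, and then swing the two ejector levers up and inwards to their stops, one after the other and without straining them, so that they and not your push on the card drive it fully home. Leave the smaller card where it stands.

Things in the scene. Friction and masses are not known exactly. Their poses are not given: they have to be found in the camera images.
- card: circuit card to fit: upright dark panel 100 wide (its y), 5 thick (x), 80 tall (z), edges rounded 1.2; on top an aluminium grip bar 60 wide (y), 10 thick (x), from z = 80 to 98. The panel's top edge (z = 80) is bare 30 to 50 from the middle: the lever noses press there. 0.15 to 0.3 kg. Origin: centre of the underside. May go in either way round.
- small_card: a smaller card of the same make in the stand's other slot: panel 70 wide (y), 55 tall, bar 40 wide, top at 73. Not wanted; it must not move by more than 15. Origin: centre of the underside.
- stand: fixed wooden stand, 150 (x) by 130 (y), 31 tall, with two slots along its y at x = -45 and +45, each 7 wide, 108 long, floor at z = 6; the cards stand in them, either one in either slot. Origin: centre of the underside.
- rack: open card rack, fixed, base plate 130 (x) by 190 (y), 10 thick; on it at x = 33 to 57 a power block 50 tall, at x = -58 to -38 a terminal strip 24 tall, and in the middle two upright black card guides facing each other along y. While the gripper touches the card, the card must not bear on the rack (guides or socket) with over 25 N. Origin: centre of the plate's underside.
- mouth (a point): rack point at z = 65, nominal mouth of the guides (axes as the rack). Each guide is a channel 7.5 wide (x), floor at |y| = 51.5, 18 thick flanges reaching in to |y| = 44. Flanges on the +x side stand up to z = 85, all else to z = 65. The channels' middle really lies anywhere from x = -11 to +11, NOT measured: feel for it (touch the tall flanges with the card's lower edge, moving to +x).
- home (a point): rack point at z = 20, where the card's underside must end (x as far off as the guides). The socket (7 by 86) between the guides floats: the card first meets it 3.5 to 11.5 above this point, not measured, so feel for it (a drop of 4 or more is a fault). It then yields only to about 30 N, by friction, and does not spring back: leave that to the levers.
- lever_a (a joint): angle of the ejector lever at the rack's +y end: 0 open (handle leaning outwards, 1.0 rad from upright), 1.25 home (leaning 0.25 rad inwards, hard stop). Starts at 0 to 0.1, stays where left. Close it by pushing the handle's tip from outside along its arc, up and inwards to the rack's middle (too level a push jams): about 20 N while it drives the card. Never push a lever or the rack with over 45 N.
- lever_b (a joint): the same for the lever at the rack's -y end, a mirror image: 0 open, 1.25 home.
- pivot_a (a point): pivot of lever_a, parallel to the rack's x, at y = 67, z = 102 of the rack, between two cheeks at |x| = 20 to 28, |y| = 60 to 74, tops at z = 108. The nose, a steel roller 6 thick, 34 long (x), 24 from the pivot, swings inwards and down onto the card's top edge and catches it if the card's underside is less than 13 above home.
- pivot_b (a point): the same for lever_b, at y = -67, z = 102 of the rack.
- lever_a_tip (a point): tip of lever_a's handle (middle of its end face), 62 from the pivot; the black thumb tab there is 24 wide (rack x), 8 thick, 14 long; the handle below is 14 wide, 6 thick. Open it stands at about y = 119, z = 135 of the rack, home at y = 52, z = 162.
- lever_b_tip (a point): the same for lever_b, at the rack's -y end.

How it is judged:
By the outcome, as a careful person would: the job done as asked, in the order asked, and still so for the second after the job is handed in, with the robot touching nothing.
It also fails if it takes over 72 s, if anything falls off the work surface, if the arm or the gripper's body presses on something with over 40 N, if the wrist force passes 120 N, or if a joint passes its speed limit or range.

ROBOT

A 6-joint arm with a two-finger parallel gripper is mounted at the origin on the work surface. World frame = base frame: x ahead of the robot, y to its left, z up, the work surface at z = 0. Lengths are in m, angles in rad, forces in N, time in s.
With the tool pointing down it reaches from about 0.35 to 0.925 m from the base axis. Payload 6.4 kg.
Tool frame: the origin (TCP) lies on the centre line of the jaws, within the pads' length; the fingertips stand 22 mm ahead of it and the grasp point (between the pads) lies 3 mm ahead of it; z points along the fingers, y is the direction in which the jaws open and shut (so a half turn about z gives the same grasp; the last joint's range is limited). The gripper opens to 85 mm and grips with 20 to 120 N. Pads are 22 mm wide; open, the fingers measure 114 mm over their backs; the gripper's body (76 mm by 85 mm) begins 54 mm behind the grasp point. The pads swing forward as they close: fully open they stand 13 mm farther back than shut.
Start: joints at [1.043, 0.245, 1.558, -0, 1.339, -0.174], TCP at [0.225, 0.61, 0.253] pointing down, gripper open.
Joint ranges: [-3.13, 3.13], [-1.02, 2.26], [0.13, 2.54], [-0.95, 4.09], [0.21, 2.88], [-2.74, 2.74]. Speed limits (rad/s): [2.57, 2.57, 3.14, 3.14, 3.14, 3.14].

INTERFACE

Orientations are given as a unit quaternion [w, x, y, z].
In Python, from rig import manip gives the robot as it stands.
- The arm moves only by the shell command python3 -m creep 'ROWS'. ROWS is JSON, a list of rows, each a list of 5 numbers: the shift along the tool's x, y, z each as a share of 0.5 m, from -1 to 1, then the turn about the tool's z as a share of 60 degrees, from -1 to 1, then the opening, from 0 (shut) to 1 (fully open). In form: [[dx, dy, dz, roll, fingers], ...]. A call has 1 to 5 rows; each row is the pose to reach, as a shift and turn from the pose commanded when the call began, along the tool's axes at that moment; what a row does not reach only later rows make up. A row lasts 1/10 s, in which the tool goes at most 50 mm and 8.59 degrees, less where a joint would pass 70% of its speed; a pose out of reach is approached as far as the arm can. A call with a number of a shift or a turn outside -1 to 1 is refused whole. A call with a gripper value outside its range is refused whole. The fingers move at their own pace and stop on an object; the grip force is fixed at half the most. Time passes only in rows, so rows that repeat a pose let the fingers close. It gives the time, the measured TCP pose, the force and the opening at its end, in the units of the state.
- manip.observe(): the state, without advancing time (a new reading comes with each control period).
- manip.camera(name): name is "scene" or "side" or "wrist"; returns a dict with "image" (384x512x3 uint8, red, green, blue), "range_z" (384x512 float32, m along the optical axis (not along the pixel's ray), 0 where there is no reading), "intrinsics" (3x3 intrinsics, pixels), "rvec" (rotation vector, rad) and "tvec" (3), from world to camera coordinates, as OpenCV has them. Camera axes: x right, y down, z forward; pixel columns grow to the right and rows downward; lengths in m; the calibration is good to about 2 mm. A picture is of the moment at which its call begins.
- manip.sign_off(): hands the job in, once; it reports no verdict.
Trained networks look in a picture, given as the dict that the camera call returned (one of the last four; its "shot" number tells which), for a name from the list of things; names that differ only in an ending like _2 or _b are one class to them, and where a whole thing is asked for, a point or a joint stands for the part that bears it (a point fixed in the world has none). Each returns a list of dicts, best first, with "score" (0 to 1); they miss things now and then, are a little off and sometimes report something else, mostly with a low value. They report only what shows in the picture. A call takes as long as a camera call.
- manip.find_in(picture, label): "point" ([x, y, z] in m, in the coordinates of the camera as it stood for that picture, good to about 4 mm: the middle of the surface that is visible of it).
- manip.masks_of(picture, label): "region" (384x512 bool, what is visible of it).
The state is a dict: "clock": time; "joints": joint angles; "qd": joint speeds; "joint_torque": joint torques, N m; "ee_pos": TCP position; "tool_rot": TCP orientation; "wrist_force": force on the tool from outside, world axes, zero at the start; "torque": the same for the moment, N m; "gripper_width": finger opening in m.
Only numpy, scipy, OpenCV 4.12 (cv2) and the standard library are available. Lean on these libraries where they do the work, as an engineer would, in place of code of your own. Each camera call takes 0.05 s, during which the arm holds its last target. There are 200 camera calls.

## Working session

There is one attempt and no reset: what is moved stays moved. The work goes in short steps, Python scripts to look and compute and a shell command to move; the robot and the scene stay as the last step left them, time stands still between calls to the robot, and variables do not carry over. Pictures are saved under pics/ and viewed, about 8 in all and at most 12, crops included, and the job is handed in when it is done.

```bash
mkdir -p pics; ls
cat > h.py <<'E'
import numpy as np, cv2
from rig import manip
from scipy.spatial.transform import Rotation as R
def cam2w(pic,p):
    Rm=cv2.Rodrigues(np.array(pic["rvec"],float))[0]; return (np.atleast_2d(p)-np.array(pic["tvec"]).ravel())@Rm
def cloud(pic,mask=None):
    z=pic["range_z"]; K=np.array(pic["intrinsics"]); m=(z>0) if mask is None else (mask&(z>0))
    v,u=np.nonzero(m); d=z[v,u]
    return cam2w(pic,np.c_[(u-K[0,2])/K[0,0]*d,(v-K[1,2])/K[1,1]*d,d])
def save(pic,n): cv2.imwrite("pics/"+n+".png",np.ascontiguousarray(pic["image"][:,:,::-1]))
def st():
    s=manip.observe(); return s
def toR():
    w,x,y,z=manip.observe()["tool_rot"]; return R.from_quat([x,y,z,w]).as_matrix()
E
python3 - <<'E'
from h import *
s=manip.observe(); print(s); print(toR().round(3))
for c in ["scene","side","wrist"]:
    p=manip.camera(c); save(p,c+"0")
    for l in ["card","small_card","stand","rack","lever_a_tip"]:
        for d in manip.find_in(p,l)[:3]: print(c,l,round(d["score"],2),cam2w(p,d["point"]).round(3))
a=cv2.imread("pics/scene0.png");b=cv2.imread("pics/side0.png")
cv2.imwrite("pics/both.png",cv2.resize(np.vstack([a,b]),(800*512//512*3//4,600*3//3)) if 0 else np.hstack([a,b])[:, :])
E
python3 -c "
import cv2;a=cv2.imread('pics/both.png');cv2.imwrite('pics/both.png',cv2.resize(a,(800,300)))"
```

```text
pics
{'clock': 0.0, 'joints': array([ 1.04290159e+00,  2.45819389e-01,  1.55900631e+00,  6.92747587e-07,
        1.33870457e+00, -1.74111595e-01]), 'qd': array([-0.0012785 , -0.00064199, -0.00151562, -0.0009199 ,  0.00149057,
       -0.00088458]), 'joint_torque': array([-1.45256625e-03, -4.29500198e+01, -3.26123714e+01, -3.04412088e-04,
        5.45047922e-03,  2.13491040e-05]), 'ee_pos': array([0.2249308 , 0.60929398, 0.25218102]), 'tool_rot': array([-3.33431558e-04,  1.75970501e-01,  9.84394964e-01, -9.09622679e-04]), 'wrist_force': array([ 0.61735828, -0.7100987 ,  0.50667252]), 'torque': array([-0.03341009,  0.0084981 , -0.00162492]), 'gripper_width': 0.08561048636815376}
[[-0.938  0.346 -0.001]
 [ 0.346  0.938 -0.002]
 [ 0.    -0.002 -1.   ]]
scene card 0.66 [[0.511 0.202 0.071]]
scene small_card 0.62 [[0.594 0.176 0.06 ]]
scene stand 0.65 [[0.566 0.186 0.017]]
scene rack 0.71 [[ 0.553 -0.159  0.022]]
scene lever_a_tip 0.49 [[ 0.542 -0.076  0.127]]
side card 0.59 [[0.493 0.175 0.093]]
side small_card 0.66 [[0.582 0.162 0.062]]
side stand 0.57 [[0.546 0.172 0.011]]
side rack 0.56 [[ 0.529 -0.181  0.023]]
side lever_a_tip 0.52 [[ 0.542 -0.076  0.127]]
wrist stand 0.92 [[0.487 0.217 0.007]]
```

View pics/both.png

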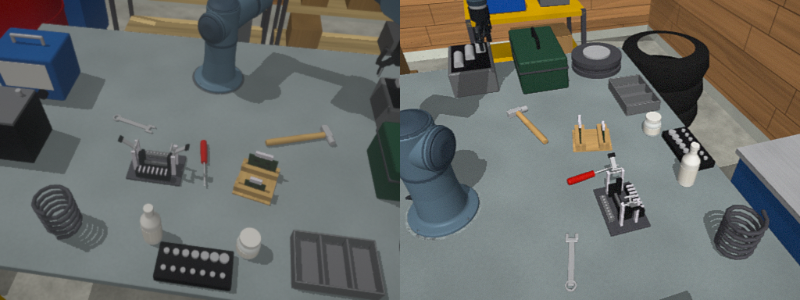

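Run:
```python
from h import *
P={c:manip.camera(c) for c in ["scene","side"]}
for l in ["card","small_card","rack","stand","lever_a","lever_b"]:
    cs=[]
    for c,p in P.items():
        ms=manip.masks_of(p,l)
        for m in ms[:2]:
            if m["score"]<.3: continue
            X=cloud(p,m["region"]); print(c,l,round(m["score"],2),len(X),"lo",np.percentile(X,2,0).round(3),"hi",np.percentile(X,98,0).round(3))
        if ms: cs.append(cloud(p,ms[0]["region"]))
    if not cs: continue
    X=np.vstack(cs)
    rng={"card":(.085,.11),"small_card":(.06,.085),"rack":(.0,.014),"stand":(.027,.034)}.get(l)
    if rng:
        for Y,n in [(X,'all')]+list(zip(cs,P)):
            Y=Y[(Y[:,2]>rng[0])&(Y[:,2]<rng[1])].astype(np.float32)
            if len(Y)<8: continue
            r=cv2.minAreaRect((Y[:,:2]*1000)); print("  ",n,len(Y),np.round(r[0],1),np.round(r[1],1),round(r[2],1),"zmax",np.percentile(Y[:,2],95).round(4))
```

```text
scene card 0.71 662 lo [0.495 0.156 0.03 ] hi [0.518 0.248 0.104]
side card 0.59 108 lo [0.491 0.151 0.03 ] hi [0.514 0.228 0.109]
   all 229 [504.4 197.1] [93.5 13.7] 76.9 zmax 0.107
   scene 166 [505.4 201.7] [84.1 13.7] 77.3 zmax 0.105
   side 63 [501.1 189.9] [77.9  9. ] 74.3 zmax 0.1085
scene small_card 0.72 310 lo [0.585 0.148 0.028] hi [0.603 0.211 0.08 ]
side small_card 0.59 33 lo [0.582 0.146 0.033] hi [0.587 0.166 0.073]
   all 124 [593.  178.4] [69.  12.6] 77.3 zmax 0.0801
   scene 115 [593.4 180. ] [65.6 12.6] 77.3 zmax 0.0801
   side 9 [583.  155.5] [19.8  3.2] 71.3 zmax 0.0739
scene rack 0.78 3265 lo [ 0.481 -0.267  0.   ] hi [ 0.604 -0.068  0.135]
side rack 0.75 3806 lo [ 0.473 -0.26   0.003] hi [ 0.595 -0.061  0.139]
   all 2667 [ 517.8 -109.7] [191.8 407.1] 2.6 zmax 0.0133
   scene 1153 [ 518.8 -189.7] [186.6 247.2] 2.6 zmax 0.0127
   side 1514 [543.4 -81.1] [357.8 141.6] 89.3 zmax 0.0135
scene stand 0.93 1965 lo [ 0.495  0.118 -0.001] hi [0.628 0.255 0.035]
side stand 0.65 1490 lo [0.471 0.114 0.002] hi [0.619 0.261 0.06 ]
   all 1150 [548.8 188.7] [136.4 133.4] 77.2 zmax 0.0335
   scene 725 [549.9 189. ] [130.  131.1] 76.9 zmax 0.0329
   side 425 [546.6 189.2] [136.4 128.9] 77.2 zmax 0.0338
scene lever_a 0.64 156 lo [ 0.528 -0.277  0.103] hi [ 0.554 -0.219  0.141]
scene lever_a 0.62 122 lo [ 0.455 -0.124 -0.001] hi [ 0.552 -0.051  0.14 ]
side lever_a 0.76 212 lo [ 0.525 -0.109  0.002] hi [0.591 0.049 0.143]
side lever_a 0.67 215 lo [ 0.523 -0.281  0.014] hi [ 0.573 -0.137  0.142]
scene lever_b 0.64 156 lo [ 0.528 -0.277  0.103] hi [ 0.554 -0.219  0.141]
scene lever_b 0.62 122 lo [ 0.455 -0.124 -0.001] hi [ 0.552 -0.051  0.14 ]
side lever_b 0.76 212 lo [ 0.525 -0.109  0.002] hi [0.591 0.049 0.143]
side lever_b 0.67 215 lo [ 0.523 -0.281  0.014] hi [ 0.573 -0.137  0.142]
```

Both views show the stand (the taller card nearer the robot) and the rack to the right, its levers open at both y ends. I'll go above the card first.

```bash
cat >> h.py <<'E'
def to(x,y,z,yaw=None):
    """print rows-units shift from present pose to world TCP x,y,z; yaw = world angle(deg) of tool y"""
    s=manip.observe(); M=toR(); d=M.T@(np.array([x,y,z])-s["ee_pos"])/0.5
    cur=np.degrees(np.arctan2(M[1,1],M[0,1])); r=0 if yaw is None else -((yaw-cur+180)%360-180)/60
    print("shift",d.round(4),"roll",round(r,3),"at",s["ee_pos"].round(4),"yaw",round(cur,2),"F",s["wrist_force"].round(1),"w",round(s["gripper_width"],4),"t",round(s["clock"],2))
E
python3 -m creep '[[-0.81,-0.58,0,1,1],[-0.81,-0.58,0,1,1],[-0.81,-0.58,0,1,1],[-0.81,-0.58,0,1,1],[-0.81,-0.58,0,1,1]]'
python3 -c "
from h import *
to(0.505,0.197,0.25,-13)"
```

```text
clock: 2.1
ee_pos: [0.3662, 0.4012, 0.2535]
tool_rot: [0.0, 0.527, 0.85, 0.0]
wrist_force: [1.0, 0.0, 0.9]
gripper_width: 0.0857
shift [-0.4892  0.0669  0.0071] roll 0.657 at [0.3662 0.4012 0.2535] yaw 26.43 F [1.  0.  0.9] w 0.0857 t 2.1
```

```bash
python3 -m creep '[[-0.489,0.067,0.04,0.657,1],[-0.489,0.067,0.04,0.657,1],[-0.489,0.067,0.04,0.657,1],[-0.489,0.067,0.04,0.657,1],[-0.489,0.067,0.04,0.657,1]]' >/dev/null
python3 -m creep '[[0,0,0,0,1]]' >/dev/null
python3 - <<'E'
from h import *
to(0.505,0.197,0.25,-13)
p=manip.camera("wrist"); save(p,"w1"); print("cam at",cam2w(p,[0,0,0]).round(3))
X=cloud(p); print(X.min(0),X.max(0))
for l in ["card","small_card"]:
    for m in manip.masks_of(p,l)[:2]:
        Y=cloud(p,m["region"]); print(l,round(m["score"],2),len(Y),np.percentile(Y,2,0).round(3),np.percentile(Y,98,0).round(3))
        for lo,hi in [(.09,.12),(.065,.09)]:
            Z=Y[(Y[:,2]>lo)&(Y[:,2]<hi)]
            if len(Z)>10:
                r=cv2.minAreaRect((Z[:,:2]*1000).astype(np.float32)); print("  ",lo,len(Z),np.round(r[0],1),np.round(r[1],1),round(r[2],1),np.median(Z[:,2]))
E
```

```text
shift [ 0.0019 -0.0063 -0.0338] roll -0.002 at [0.5079 0.1953 0.2331] yaw -13.11 F [-0.2 -0.  -0.1] w 0.0854 t 2.7
cam at [[0.526 0.267 0.353]]
[ 0.07981954 -0.24286703 -0.003875  ] [0.84421089 0.43146353 0.31119323]
card 0.36 457 [ 0.53  -0.092 -0.   ] [0.582 0.201 0.289]
small_card 0.72 1159 [0.585 0.148 0.02 ] [0.611 0.213 0.08 ]
   0.065 516 [594.3 179.3] [39.6 10.6] 76.6 0.07814234183344944
```

View pics/w1.png

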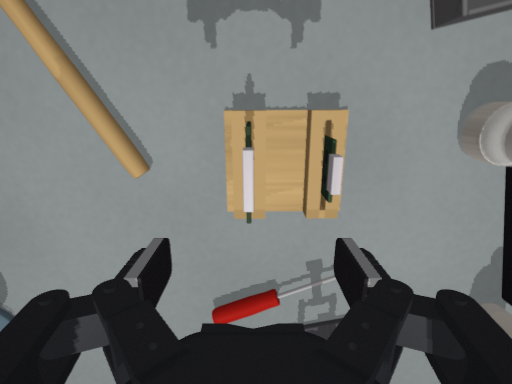

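The wrist view shows the big card's bar at about (249, 180) and the small one at (335, 175). The net missed the large card, so I'll segment its bar by height.

Run:
```python
from h import *
p=manip.camera("wrist")
m=np.zeros((384,512),bool); m[110:225,232:268]=1
Y=cloud(p,m); Z=Y[(Y[:,2]>.094)&(Y[:,2]<.115)]
r=cv2.minAreaRect((Z[:,:2]*1000).astype(np.float32)); print(len(Z),r,np.median(Z[:,2]))
Z=Y[(Y[:,2]>.075)&(Y[:,2]<.092)]
if len(Z)>5: print("panel",cv2.minAreaRect((Z[:,:2]*1000).astype(np.float32)))
```

```text
631 ((507.38275146484375, 200.5433349609375), (59.57221221923828, 9.179078102111816), 77.11711120605469) 0.10349926055044607
panel ((507.9089050292969, 201.53915405273438), (96.9092025756836, 8.58003044128418), 78.5286636352539)
```

```bash
python3 -c "
from h import *
to(0.5075,0.2005,0.098,-12.9); print(toR().round(3))"
```

```text
shift [0.0016 0.0048 0.2707] roll 0.005 at [0.505  0.2002 0.2333] yaw -12.6 F [ 0.2  0.5 -0.1] w 0.0854 t 2.9
[[ 0.218  0.976 -0.   ]
 [ 0.976 -0.218  0.   ]
 [ 0.    -0.    -1.   ]]
```

```bash
python3 -m creep '[[0.0016,0.0048,0.1,0.005,1],[0.0016,0.0048,0.19,0.005,1],[0.0016,0.0048,0.235,0.005,1],[0.0016,0.0048,0.26,0.005,1],[0.0016,0.0048,0.2707,0.005,1]]'
python3 -m creep '[[0,0,0,0,0.5],[0,0,0,0,0.3],[0,0,0,0,0.15],[0,0,0,0,0.05],[0,0,0,0,0]]'
python3 -m creep '[[0,0,0,0,0],[0,0,0,0,0]]'
python3 -c "
from h import *
to(0.5075,0.2005,0.098,-12.9)
print(manip.observe()['torque'])"
```

```text
clock: 3.4
ee_pos: [0.5072, 0.2007, 0.0972]
tool_rot: [-0.0, 0.782, 0.624, -0.001]
wrist_force: [0.4, 0.3, 0.2]
gripper_width: 0.0855
clock: 3.9
ee_pos: [0.5083, 0.1998, 0.0986]
tool_rot: [0.0, 0.782, 0.623, 0.0]
wrist_force: [0.3, -0.5, 0.3]
gripper_width: 0.0123
clock: 4.1
ee_pos: [0.5078, 0.2, 0.0987]
tool_rot: [-0.0, 0.782, 0.623, -0.0]
wrist_force: [-3.1, 0.4, 4.7]
gripper_width: 0.0093
shift [ 0.0009 -0.0007  0.0013] roll -0.001 at [0.5078 0.2    0.0987] yaw -12.96 F [-3.1  0.4  4.7] w 0.0093 t 4.1
[0.04926989 0.69180162 0.09993834]
```

```bash
python3 -m creep '[[0,0,-0.01,0,0],[0,0,-0.03,0,0],[0,0,-0.07,0,0],[0,0,-0.13,0,0],[0,0,-0.2,0,0]]'
python3 -m creep '[[0,0,-0.08,0,0],[0,0,-0.12,0,0],[0,0,-0.12,0,0]]'
python3 -c "
from h import *
to(0.45,-0.165,0.28,0)
print(manip.observe()['torque'])"
```

```text
clock: 4.6
ee_pos: [0.5072, 0.1996, 0.1984]
tool_rot: [-0.0, 0.782, 0.623, -0.001]
wrist_force: [-0.4, 0.2, -1.3]
gripper_width: 0.0089
clock: 4.9
ee_pos: [0.51, 0.2001, 0.2627]
tool_rot: [0.002, 0.782, 0.623, 0.004]
wrist_force: [0.3, -0.6, -1.4]
gripper_width: 0.0093
shift [-0.7384  0.0472 -0.0367] roll -0.216 at [0.51   0.2001 0.2627] yaw -12.97 F [ 0.3 -0.6 -1.4] w 0.0093 t 4.9
[ 0.04384402 -0.04717024 -0.01471702]
```

```bash
python3 -m creep '[[-0.04,0.01,-0.05,-0.05,0],[-0.12,0.035,-0.114,-0.1,0],[-0.2,0.06,-0.114,-0.216,0],[-0.29,0.085,-0.114,-0.216,0],[-0.385,0.115,-0.114,-0.216,0]]'
python3 -c "
from h import *
to(0.54,-0.27,0.32,0)"
```

```text
clock: 5.4
ee_pos: [0.5199, -0.002, 0.3134]
tool_rot: [-0.001, 0.707, 0.707, -0.0]
wrist_force: [1.0, -0.5, -1.4]
gripper_width: 0.0089
shift [-0.5361  0.0396 -0.0135] roll 0.001 at [ 0.5199 -0.002   0.3134] yaw 0.05 F [ 1.  -0.5 -1.4] w 0.0089 t 5.4
```

```bash
python3 -m creep '[[-0.09,0.01,-0.01,0,0],[-0.18,0.02,-0.01,0,0],[-0.28,0.03,-0.01,0,0],[-0.37,0.04,-0.01,0,0],[-0.46,0.04,-0.01,0,0]]' >/dev/null
python3 -m creep '[[-0.04,0,0,0,0],[-0.07,0,0,0,0],[-0.07,0,0,0,0],[-0.07,0,0,0,0]]'
python3 - <<'E'
from h import *
p=manip.camera("wrist"); save(p,"w2"); np.save("w2.npy",cloud(p)); print("cam at",cam2w(p,[0,0,0]).round(3))
X=cloud(p)
for l in ["rack","lever_a","lever_a_tip"]:
    for m in manip.masks_of(p,l)[:3]:
        Y=cloud(p,m["region"]); print(l,round(m["score"],2),len(Y),np.percentile(Y,2,0).round(3),np.percentile(Y,98,0).round(3))
# height map top view 1mm px
x0,y0=0.44,-0.30; H=np.zeros((260,220),np.float32)
for a,b,c in X:
    i,j=int((b-y0)*1000),int((a-x0)*1000)
    if 0<=i<260 and 0<=j<220: H[i,j]=max(H[i,j],c)
np.save("H.npy",H)
img=cv2.applyColorMap((np.clip(H/0.15,0,1)*255).astype(np.uint8),cv2.COLORMAP_JET)
img=cv2.resize(img[::-1],(440,520),interpolation=0)
a=p["image"][:,:,::-1]
o=np.zeros((520,800,3),np.uint8); o[:520,:440]=img; o[:270,440:]=cv2.resize(a,(360,270)); cv2.imwrite("pics/w2c.png",o)
E
```

```text
clock: 6.3
ee_pos: [0.5408, -0.2645, 0.3194]
tool_rot: [-0.001, 0.707, 0.707, 0.0]
wrist_force: [0.7, 0.3, -3.1]
gripper_width: 0.009
cam at [[ 0.542 -0.191  0.44 ]]
rack 0.88 12972 [ 0.479 -0.258  0.008] [ 0.604 -0.077  0.127]
rack 0.71 481 [ 0.527 -0.111  0.105] [ 0.557 -0.089  0.128]
lever_a 0.78 574 [ 0.525 -0.293 -0.001] [ 0.556 -0.215  0.305]
lever_a 0.63 485 [ 0.527 -0.111  0.105] [ 0.557 -0.089  0.128]
lever_a_tip 0.93 490 [ 0.527 -0.111  0.105] [ 0.558 -0.089  0.128]
```

View pics/w2c.png

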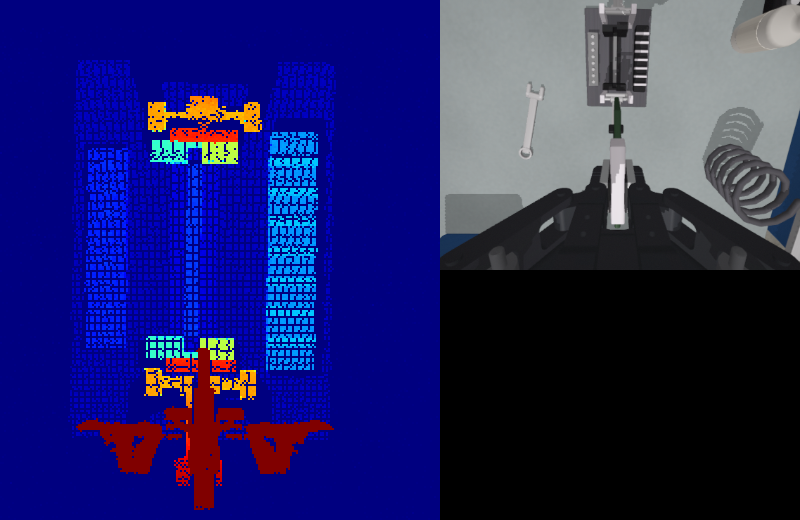

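The top-down height map shows the rack with the power block on world +x, yaw about −1°, with the channel gap between the flanges near x≈0.536. I'll refine from the cloud.

Run:
```python
from h import *
X=np.load("w2.npy")
def box(n,x,y,z):
    Z=X[(X[:,0]>x[0])&(X[:,0]<x[1])&(X[:,1]>y[0])&(X[:,1]<y[1])&(X[:,2]>z[0])&(X[:,2]<z[1])]
    if len(Z)<5: print(n,len(Z));return
    print(n,len(Z),"lo",np.percentile(Z,1,0).round(4),"hi",np.percentile(Z,99,0).round(4),[np.round(q,1) for q in cv2.minAreaRect((Z[:,:2]*1000).astype(np.float32))])
box("pblock",(.565,.61),(-.25,-.08),(.044,.056))
box("tall+y",(.53,.57),(-.135,-.105),(.079,.089))
box("short+y",(.50,.545),(-.135,-.105),(.06,.07))
box("tall-y",(.53,.57),(-.225,-.205),(.079,.089))
box("short-y",(.50,.545),(-.225,-.205),(.06,.07))
box("cheeks+y",(.50,.58),(-.112,-.085),(.104,.112))
box("cheeks-y",(.50,.58),(-.245,-.222),(.104,.112))
box("nose+y",(.51,.57),(-.125,-.105),(.11,.14))
box("lever+y",(.51,.57),(-.125,-.02),(.112,.16))
box("socket",(.51,.565),(-.2,-.135),(.016,.045))
box("card",(.50,.58),(-.32,-.19),(.2,.26))
```

```text
pblock 453 lo [ 0.5672 -0.2121  0.0453] hi [ 0.5983 -0.1055  0.0506] [array([ 582.6, -165.2]), array([ 33.6, 120.3]), np.float64(0.6)]
tall+y 209 lo [ 0.5416 -0.1214  0.0795] hi [ 0.5688 -0.1051  0.0875] [array([ 555.9, -114.3]), array([31.3, 14.4]), np.float64(14.7)]
short+y 195 lo [ 0.5161 -0.1211  0.0604] hi [ 0.5429 -0.1102  0.0684] [array([ 530.2, -113.5]), array([15.7, 28.2]), np.float64(87.9)]
tall-y 133 lo [ 0.5403 -0.2199  0.0808] hi [ 0.5565 -0.2091  0.0865] [array([ 548.4, -214.5]), array([10.8, 16.3]), np.float64(90.0)]
short-y 140 lo [ 0.5138 -0.219   0.0609] hi [ 0.5389 -0.2087  0.0664] [array([ 526.4, -213.9]), array([10.3, 25.1]), np.float64(89.3)]
cheeks+y 497 lo [ 0.5144 -0.1051  0.1042] hi [ 0.5699 -0.0892  0.1118] [array([542.2, -96.9]), array([16.7, 55.9]), np.float64(89.6)]
cheeks-y 302 lo [ 0.5131 -0.2407  0.1042] hi [ 0.5676 -0.2249  0.1111] [array([ 540.4, -233.8]), array([16.8, 54.9]), np.float64(88.5)]
nose+y 228 lo [ 0.5258 -0.1109  0.1228] hi [ 0.5586 -0.1055  0.1281] [array([ 542.3, -108.1]), array([ 5.7, 33. ]), np.float64(89.0)]
lever+y 271 lo [ 0.5258 -0.1108  0.1121] hi [ 0.5586 -0.0888  0.1281] [array([542.5, -99.8]), array([22.2, 33. ]), np.float64(88.7)]
socket 285 lo [ 0.5268 -0.1993  0.0161] hi [ 0.5446 -0.1351  0.029 ] [array([ 537.3, -167.2]), array([22.6, 64.3]), np.float64(0.3)]
card 42 lo [ 0.5388 -0.2156  0.228 ] hi [ 0.5435 -0.2146  0.258 ] [array([ 541.3, -215.1]), array([1.1, 5. ]), np.float64(88.1)]
```

```bash
cat > ck.py <<'E'
import sys
from h import *
b=np.array([float(v) for v in sys.argv[1].split(",")]); s=manip.observe(); f=s["wrist_force"]-b
print(s["ee_pos"].round(4),"dF",f.round(1),"T",s["torque"].round(2)); sys.exit(int((abs(f)>float(sys.argv[2])).any()))
E
python3 -c "
from h import *
to(0.530,-0.165,0.22,-0.9)"
```

```text
shift [ 0.1988 -0.0218  0.2003] roll 0.017 at [ 0.541  -0.2644  0.3201] yaw 0.1 F [-0.3 -1.2 -1.6] w 0.0089 t 6.5
```

```bash
python3 -m creep '[[0.06,-0.01,0,0.017,0],[0.13,-0.022,0.02,0.017,0],[0.18,-0.022,0.08,0.017,0],[0.1988,-0.022,0.15,0.017,0],[0.1988,-0.022,0.2,0.017,0]]' >/dev/null
python3 -m creep '[[0,0,0,0,0],[0,0,0,0,0],[0,0,0,0,0]]' 
python3 -c "
from h import *
to(0.530,-0.165,0.168,-0.9); print(manip.observe()['torque'])
p=manip.camera('side'); save(p,'s3')
p=manip.camera('wrist'); save(p,'w3'); X=cloud(p)
Z=X[(abs(X[:,0]-.53)<.02)&(X[:,1]>-.13)&(X[:,1]<-.105)&(X[:,2]>.125)&(X[:,2]<.2)]
print(len(Z),Z.min(0) if len(Z) else 0,Z.max(0) if len(Z) else 0, np.median(Z,0))
"
```

```text
clock: 7.3
ee_pos: [0.5309, -0.1669, 0.2223]
tool_rot: [0.002, 0.713, 0.701, 0.001]
wrist_force: [-0.6, 0.9, -1.1]
gripper_width: 0.009
shift [ 0.0039 -0.0023  0.1086] roll -0.002 at [ 0.5309 -0.1669  0.2223] yaw -1.02 F [-0.6  0.9 -1.1] w 0.009 t 7.3
[-0.07981079  0.03567782  0.0001937 ]
337 [ 0.52503228 -0.11845418  0.1250217 ] [ 0.5499907  -0.10501699  0.1998456 ] [ 0.53381049 -0.10907887  0.12666716]
```

```bash
python3 -m creep '[[0,0,0,0,0]]' >/dev/null; python3 -c "
from h import *
to(0.530,-0.165,0.168,-0.9); print(manip.observe()['torque'])
p=manip.camera('wrist'); X=cloud(p)
to(0.530,-0.165,0.168,-0.9)
Z=X[(abs(X[:,0]-.531)<.006)&(X[:,1]>-.125)&(X[:,1]<-.11)&(X[:,2]>.135)&(X[:,2]<.205)]
print(len(Z),Z.min(0),Z.max(0), np.median(Z,0))
for n,a,b in [('tall+y',-.13,-.105),('tall-y',-.225,-.205)]:
  Z=X[(X[:,0]>.535)&(X[:,0]<.565)&(X[:,1]>a)&(X[:,1]<b)&(abs(X[:,2]-.085)<.005)]; print(n,len(Z), np.percentile(Z,1,0) if len(Z) else 0, np.percentile(Z,99,0) if len(Z) else 0)
Z=X[(X[:,1]>-.108)&(X[:,1]<-.08)&(abs(X[:,2]-.108)<.004)&(abs(X[:,0]-.54)<.04)]; print('cheek',np.percentile(Z,1,0),np.percentile(Z,99,0))
"
```

```text
shift [ 0.0037 -0.0011  0.1068] roll -0.002 at [ 0.5304 -0.1668  0.2214] yaw -1.04 F [-0.2  0.4 -0.6] w 0.0091 t 7.5
[0.0299153  0.01024184 0.01870054]
shift [ 0.0034 -0.0007  0.106 ] roll -0.002 at [ 0.5302 -0.1667  0.221 ] yaw -1.04 F [-0.5 -0.6 -2.5] w 0.0092 t 7.55
130 [ 0.52962108 -0.11830297  0.13636777] [ 0.53493461 -0.11677203  0.20480671] [ 0.53246441 -0.1172088   0.1787285 ]
tall+y 179 [ 0.54078129 -0.12119148  0.08303996] [ 0.5580743  -0.11379414  0.08616323]
tall-y 94 [ 0.54288576 -0.21945184  0.08024774] [ 0.55706558 -0.20874579  0.08613937]
cheek [ 0.51440347 -0.10453685  0.10417497] [ 0.56942648 -0.08921506  0.11184554]
```

```bash
python3 -m creep '[[0.005,0,0.02,0,0],[0.005,0,0.05,0,0],[0.005,0,0.08,0,0],[0.005,0,0.1,0,0],[0.005,0,0.106,0,0]]'
python3 -m creep '[[0,0,0,0,0],[0,0,0,0,0],[0,0,0,0,0],[0,0,0,0,0]]' >/dev/null
python3 -c "
from h import *
to(0.530,-0.1647,0.168,-0.9); print(manip.observe()['torque'])
p=manip.camera('wrist'); X=cloud(p)
Z=X[(abs(X[:,0]-.533)<.008)&(X[:,1]>-.122)&(X[:,1]<-.106)&(X[:,2]>.09)&(X[:,2]<.155)]
for a in np.arange(.085,.155,.01):
  Q=Z[(Z[:,2]>a)&(Z[:,2]<a+.01)]
  if len(Q): print(a.round(3),len(Q),np.median(Q,0).round(4),Q[:,0].min().round(4),Q[:,0].max().round(4))
"
```

```text
clock: 8.05
ee_pos: [0.5287, -0.1631, 0.1643]
tool_rot: [-0.002, 0.713, 0.701, -0.001]
wrist_force: [-0.3, -0.7, -2.4]
gripper_width: 0.0087
shift [-0.0015 -0.0004 -0.0007] roll -0.002 at [ 0.5302 -0.164   0.1676] yaw -1.02 F [ 0.2  0.5 -1. ] w 0.009 t 8.45
[-0.02882947 -0.01716347 -0.06056014]
0.085 3 [ 0.5302 -0.1146  0.0929] 0.5294 0.5336
0.095 16 [ 0.5316 -0.1144  0.1001] 0.5295 0.5342
0.105 16 [ 0.5319 -0.1144  0.1102] 0.5297 0.5341
0.115 42 [ 0.5322 -0.1103  0.1242] 0.5253 0.5405
0.125 201 [ 0.5329 -0.1081  0.1265] 0.5254 0.541
0.135 23 [ 0.5317 -0.1143  0.1397] 0.5301 0.5344
0.145 175 [ 0.5322 -0.1171  0.1539] 0.5297 0.5347
```

```bash
B=0,0,-1.3
python3 -m creep '[[0,0.002,0,0,0],[0,0.004,0,0,0],[0,0.006,0,0,0],[0,0.006,0,0,0]]' >/dev/null; python3 ck.py $B 3 &&
python3 -m creep '[[0,0.001,0,0,0],[0,0.002,0,0,0],[0,0.002,0,0,0]]' >/dev/null; python3 ck.py $B 3 &&
python3 -m creep '[[0,0.001,0,0,0],[0,0.002,0,0,0],[0,0.002,0,0,0]]' >/dev/null; python3 ck.py $B 3 &&
python3 -m creep '[[0,0.001,0,0,0],[0,0.002,0,0,0],[0,0.002,0,0,0]]' >/dev/null; python3 ck.py $B 3 &&
python3 -m creep '[[0,0.001,0,0,0],[0,0.002,0,0,0],[0,0.002,0,0,0]]' >/dev/null; python3 ck.py $B 3 &&
python3 -m creep '[[0,0.001,0,0,0],[0,0.002,0,0,0],[0,0.002,0,0,0]]' >/dev/null; python3 ck.py $B 3
```

```text
[ 0.533  -0.1639  0.167 ] dF [-0.1 -0.  -0.5] T [-0.02 -0.04  0.02]
[ 0.5339 -0.1639  0.1669] dF [-0.2  0.8  0.4] T [ 0.01  0.01 -0.05]
[ 0.5349 -0.1639  0.1669] dF [-0.6  0.5  0.7] T [-0.   -0.02  0.02]
[ 0.5359 -0.1639  0.167 ] dF [ 0.3  0.4 -0.4] T [-0.    0.01  0.04]
[ 0.5369 -0.1639  0.1669] dF [-0.4 -0.  -1.1] T [-0.04 -0.03 -0.02]
[ 0.5375 -0.1639  0.1668] dF [-2.3 -0.7  0.8] T [-0.01  0.48  0.01]
```

```bash
B=0,0,-1.3
python3 -m creep '[[0,-0.002,0,0,0],[0,-0.0042,0,0,0],[0,-0.0042,0,0,0],[0,-0.0042,0,0,0]]' >/dev/null; python3 ck.py $B 3 &&
python3 -m creep '[[0,0,0.002,0,0],[0,0,0.004,0,0],[0,0,0.006,0,0],[0,0,0.008,0,0]]' >/dev/null; python3 ck.py $B 4 &&
python3 -m creep '[[0,0,0.002,0,0],[0,0,0.004,0,0],[0,0,0.006,0,0],[0,0,0.006,0,0]]' >/dev/null; python3 ck.py $B 4 &&
python3 -m creep '[[0,0,0.002,0,0],[0,0,0.004,0,0],[0,0,0.006,0,0],[0,0,0.006,0,0]]' >/dev/null; python3 ck.py $B 4 &&
python3 -m creep '[[0,0,0.002,0,0],[0,0,0.004,0,0],[0,0,0.006,0,0],[0,0,0.006,0,0]]' >/dev/null; python3 ck.py $B 4 &&
python3 -m creep '[[0,0,0.002,0,0],[0,0,0.004,0,0],[0,0,0.006,0,0],[0,0,0.006,0,0]]' >/dev/null; python3 ck.py $B 4 &&
python3 -m creep '[[0,0,0.002,0,0],[0,0,0.004,0,0],[0,0,0.006,0,0],[0,0,0.006,0,0]]' >/dev/null; python3 ck.py $B 4
```

```text
[ 0.5359 -0.1639  0.167 ] dF [-0.  -0.6 -0.8] T [-0.05  0.01  0.02]
[ 0.5357 -0.1638  0.1628] dF [ 0.9  0.3 -0.4] T [ 0.04 -0.02  0.03]
[ 0.5356 -0.1638  0.1597] dF [-0.7  0.1  0.4] T [-0.   -0.07 -0.05]
[ 0.5357 -0.1638  0.1567] dF [-0.4  0.6 -0.4] T [-0.02  0.01  0.  ]
[ 0.5356 -0.1638  0.1537] dF [-0.2  0.   0.2] T [ 0.04 -0.01 -0.02]
[ 0.5356 -0.1638  0.1507] dF [ 0.8  0.4 -0.7] T [-0.01  0.02  0.  ]
[ 0.5356 -0.1638  0.1477] dF [-0.3 -0.2 -0.2] T [-0.    0.02  0.02]
```

```bash
B=0,0,-1.3
python3 -m creep '[[0,0,0.003,0,0],[0,0,0.006,0,0],[0,0,0.009,0,0],[0,0,0.01,0,0]]' >/dev/null; python3 ck.py $B 4 &&
python3 -m creep '[[0,0,0.003,0,0],[0,0,0.006,0,0],[0,0,0.009,0,0],[0,0,0.01,0,0]]' >/dev/null; python3 ck.py $B 4 &&
python3 -m creep '[[0,0,0.003,0,0],[0,0,0.006,0,0],[0,0,0.008,0,0],[0,0,0.008,0,0]]' >/dev/null; python3 ck.py $B 4 &&
python3 -m creep '[[0,0,0.002,0,0],[0,0,0.004,0,0],[0,0,0.006,0,0],[0,0,0.006,0,0]]' >/dev/null; python3 ck.py $B 4 &&
python3 -m creep '[[0,0,0.001,0,0],[0,0,0.002,0,0],[0,0,0.003,0,0],[0,0,0.004,0,0]]' >/dev/null; python3 ck.py $B 4 &&
python3 -m creep '[[0,0,0.001,0,0],[0,0,0.002,0,0],[0,0,0.002,0,0]]' >/dev/null; python3 ck.py $B 4 &&
python3 -m creep '[[0,0,0.001,0,0],[0,0,0.002,0,0],[0,0,0.002,0,0]]' >/dev/null; python3 ck.py $B 4 &&
python3 -m creep '[[0,0,0.001,0,0],[0,0,0.002,0,0],[0,0,0.002,0,0]]' >/dev/null; python3 ck.py $B 4 &&
python3 -m creep '[[0,0,0.001,0,0],[0,0,0.002,0,0],[0,0,0.002,0,0]]' >/dev/null; python3 ck.py $B 4 &&
python3 -m creep '[[0,0,0.001,0,0],[0,0,0.002,0,0],[0,0,0.002,0,0]]' >/dev/null; python3 ck.py $B 4
```

```text
[ 0.5356 -0.1638  0.1427] dF [-0.9  0.2 -0.6] T [-0.06  0.04  0.01]
[ 0.5356 -0.1638  0.1377] dF [ 0.3  0.2 -0.1] T [-0.   -0.   -0.02]
[ 0.5356 -0.1638  0.1337] dF [ 0.1  0.2 -0.1] T [0.   0.   0.01]
[ 0.5356 -0.1638  0.1307] dF [ 0.2 -0.2  0. ] T [-0.02 -0.01  0.03]
[ 0.5358 -0.1639  0.1289] dF [-0.4 -0.9 -0.4] T [-0.03 -0.04  0.03]
[ 0.5357 -0.1639  0.1279] dF [-0.2 -0.8 -0.3] T [-0.01  0.    0.01]
[ 0.5357 -0.1639  0.1269] dF [-0.4 -0.7 -0.7] T [ 0.   -0.02 -0.04]
[ 0.5357 -0.1639  0.1258] dF [0.1 0.2 0.3] T [ 0.   -0.01  0.  ]
[ 0.5357 -0.1639  0.1249] dF [ 0.3  0.7 -0.8] T [-0.03  0.01 -0.01]
[ 0.5357 -0.1638  0.1238] dF [ 0.2 -0.2 -0.9] T [-0.06  0.01  0.02]
```

```bash
B=0,0,-1.3
for i in 1; do
python3 -m creep '[[0,0,0.001,0,0],[0,0,0.002,0,0],[0,0,0.002,0,0]]' >/dev/null; python3 ck.py $B 3 &&
python3 -m creep '[[0,0,0.001,0,0],[0,0,0.002,0,0],[0,0,0.002,0,0]]' >/dev/null; python3 ck.py $B 3 &&
python3 -m creep '[[0,0,0.001,0,0],[0,0,0.002,0,0],[0,0,0.002,0,0]]' >/dev/null; python3 ck.py $B 3 &&
python3 -m creep '[[0,0,0.001,0,0],[0,0,0.002,0,0],[0,0,0.002,0,0]]' >/dev/null; python3 ck.py $B 3 &&
python3 -m creep '[[0,0,0.001,0,0],[0,0,0.002,0,0],[0,0,0.002,0,0]]' >/dev/null; python3 ck.py $B 3 &&
python3 -m creep '[[0,0,0.001,0,0],[0,0,0.002,0,0],[0,0,0.002,0,0]]' >/dev/null; python3 ck.py $B 3 &&
python3 -m creep '[[0,0,0.001,0,0],[0,0,0.002,0,0],[0,0,0.002,0,0]]' >/dev/null; python3 ck.py $B 3
done
```

```text
[ 0.5357 -0.1639  0.1228] dF [ 0.1 -0.3 -0.8] T [ 0.05 -0.01 -0.02]
[ 0.5357 -0.1639  0.1218] dF [-0.2 -0.2 -0.1] T [ 0.02  0.03 -0.05]
[ 0.5357 -0.1638  0.1208] dF [-1.4 -0.3  0.3] T [-0.   -0.01 -0.  ]
[ 0.536  -0.164   0.1204] dF [-0.8  1.   3.8] T [0.06 0.27 0.01]
[ 0.536  -0.164   0.1204] dF [-0.8  1.   3.8] T [0.06 0.27 0.01]
[ 0.536  -0.164   0.1204] dF [-0.8  1.   3.8] T [0.06 0.27 0.01]
[ 0.536  -0.164   0.1204] dF [-0.8  1.   3.8] T [0.06 0.27 0.01]
```

Socket contact is at TCP z≈0.1205, so the underside is about 8 mm above home, within the stated range. Letting go gently now, then lifting clear.

```bash
python3 -m creep '[[0,0,0,0,0.15],[0,0,0,0,0.25],[0,0,0,0,0.4],[0,0,0,0,0.5],[0,0,0,0,0.5]]'
python3 ck.py 0,0,0 4
python3 -m creep '[[0,0,-0.02,0,0.5],[0,0,-0.06,0,0.5],[0,0,-0.14,0,0.5],[0,0,-0.22,0,0.5],[0,0,-0.3,0,0.5]]' >/dev/null
python3 -m creep '[[0.15,0,0,0,0],[0.15,0,0,0,0],[0.15,0,0,0,0]]' >/dev/null
python3 - <<'E'
from h import *
to(0.5425,-0.03,0.17,-0.9)
p=manip.camera("wrist"); save(p,"w4"); X=cloud(p)
Z=X[(abs(X[:,0]-.54)<.02)&(X[:,1]>-.205)&(X[:,1]<-.125)&(X[:,2]>.112)&(X[:,2]<.16)]
if len(Z): print("bar",len(Z),np.median(Z,0).round(4),np.percentile(Z,1,0).round(4),np.percentile(Z,99,0).round(4))
p=manip.camera("side"); save(p,"s4")
a=cv2.resize(p["image"][120:320,230:380,::-1],(450,600)); b=cv2.imread("pics/w4.png"); o=np.zeros((600,800,3),np.uint8); o[:,:450]=a; o[:263,450:]=cv2.resize(b,(350,263)); cv2.imwrite("pics/c4.png",o)
E
```

```text
clock: 18.4
ee_pos: [0.5357, -0.1639, 0.1199]
tool_rot: [0.0, 0.713, 0.701, 0.0]
wrist_force: [0.6, -0.3, -0.1]
gripper_width: 0.0428
[ 0.5357 -0.1639  0.1199] dF [ 0.6 -0.3 -0.1] T [-0.   -0.01 -0.01]
shift [0.1131 0.0088 0.2024] roll 0.001 at [ 0.5371 -0.0865  0.2712] yaw -0.82 F [-0.5 -0.9 -0.7] w 0.0007 t 19.2
bar 146 [ 0.5375 -0.1489  0.1249] [ 0.5322 -0.1925  0.1124] [ 0.5407 -0.1338  0.1269]
```

View pics/c4.png

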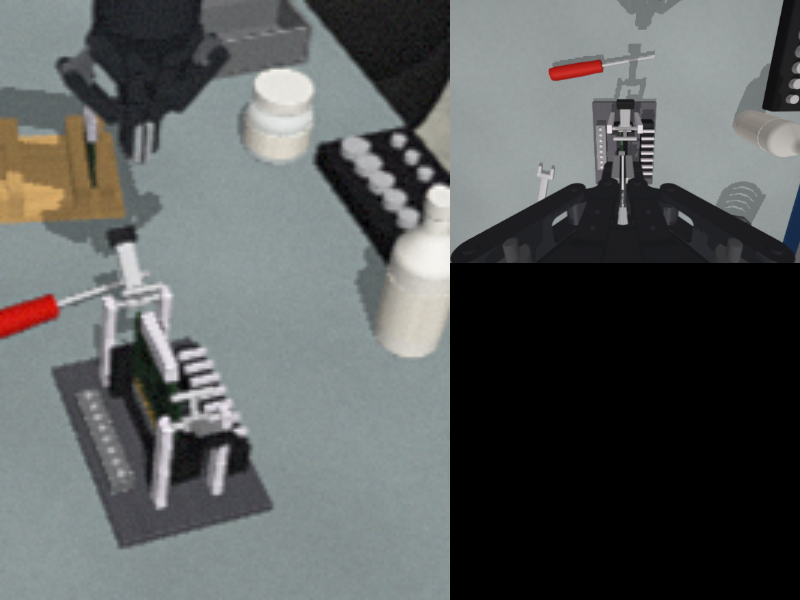

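```bash
python3 -m creep '[[0,0,0,0,0]]' >/dev/null
python3 - <<'E'
from h import *
to(0.5434,-0.020,0.145,-0.9)
p=manip.camera("wrist"); X=cloud(p)
m=(abs(X[:,0]-.543)<.016)&(X[:,1]>-.10)&(X[:,1]<-.02)&(X[:,2]>.112)&(X[:,2]<.16)
Z=X[m]
for a in np.arange(-.09,-.03,.005):
    Q=Z[(Z[:,1]>a)&(Z[:,1]<a+.005)]
    if len(Q): print(a.round(3),len(Q),np.median(Q,0).round(4),Q[:,2].max().round(4))
p=manip.camera("scene")
for d in manip.find_in(p,"lever_a_tip")[:2]: print(d["score"],cam2w(p,d["point"]).round(4))
E
```

```text
shift [0.1395 0.01   0.2502] roll -0.003 at [ 0.5371 -0.0896  0.2701] yaw -1.06 F [-0.  -0.7 -1. ] w 0.0004 t 19.4
-0.09 40 [ 0.5422 -0.0873  0.1141] 0.116
-0.085 55 [ 0.5422 -0.0823  0.1173] 0.12
-0.08 56 [ 0.5427 -0.0777  0.1211] 0.1238
-0.075 60 [ 0.5423 -0.0724  0.1249] 0.1273
-0.07 73 [ 0.5423 -0.0675  0.1291] 0.1319
-0.065 72 [ 0.5423 -0.062   0.1331] 0.1368
-0.06 128 [ 0.5423 -0.0574  0.1379] 0.1411
-0.055 134 [ 0.5433 -0.0523  0.1411] 0.1432
-0.05 97 [ 0.5425 -0.0486  0.1388] 0.1417
0.46 [[ 0.5429 -0.0772  0.123 ]]
0.33 [[ 0.5404 -0.2481  0.1248]]
```

```bash
python3 -m creep '[[0.06,0.005,0,0,0],[0.11,0.01,0.03,0,0],[0.131,0.01,0.1,0,0],[0.131,0.01,0.18,0,0],[0.131,0.01,0.242,0,0]]' >/dev/null; python3 -m creep '[[0,0,0,0,0],[0,0,0,0,0],[0,0,0,0,0]]' >/dev/null; python3 ck.py 0,0,0 4; python3 -c "
from h import *
to(0.5434,-0.0355,0.149,-0.9)"
```

```text
[ 0.5448 -0.0242  0.1513] dF [-0.2 -0.1 -0.7] T [-0.02  0.03  0.05]
shift [-0.0226 -0.0024  0.0046] roll -0.003 at [ 0.5448 -0.0242  0.1513] yaw -1.05 F [-0.2 -0.1 -0.7] w 0.0002 t 20.35
```

```bash
B=0,0,-0.3
python3 -m creep '[[-0.006,-0.002,0.003,0,0],[-0.012,-0.003,0.003,0,0],[-0.012,-0.003,0.003,0,0]]' >/dev/null; python3 ck.py $B 3 &&
python3 -m creep '[[-0.003,0,0,0,0],[-0.006,0,0,0,0],[-0.006,0,0,0,0]]' >/dev/null; python3 ck.py $B 3 &&
python3 -m creep '[[-0.002,0,0,0,0],[-0.004,0,0,0,0],[-0.004,0,0,0,0]]' >/dev/null; python3 ck.py $B 3 &&
python3 -m creep '[[-0.002,0,0,0,0],[-0.004,0,0,0,0],[-0.004,0,0,0,0]]' >/dev/null; python3 ck.py $B 3 &&
python3 -m creep '[[-0.002,0,0,0,0],[-0.004,0,0,0,0],[-0.004,0,0,0,0]]' >/dev/null; python3 ck.py $B 3 &&
python3 -m creep '[[-0.002,0,0,0,0],[-0.004,0,0,0,0],[-0.004,0,0,0,0]]' >/dev/null; python3 ck.py $B 3
```

```text
[ 0.542  -0.03    0.1483] dF [ 1.5 -0.3  0.9] T [-0.04  0.01 -0.03]
[ 0.5416 -0.0326  0.1475] dF [-0.4 -0.  -0.2] T [-0.02 -0.02 -0.01]
[ 0.5416 -0.0346  0.1474] dF [-0.5 -0.8  0.2] T [ 0.04  0.03 -0.01]
[ 0.5416 -0.0356  0.1477] dF [-0.8  5.2  2.6] T [ 0.79  0.06 -0.05]
[ 0.5416 -0.0356  0.1477] dF [-0.8  5.2  2.6] T [ 0.79  0.06 -0.05]
[ 0.5416 -0.0356  0.1477] dF [-0.8  5.2  2.6] T [ 0.79  0.06 -0.05]
```

```bash
B=0,0,-0.3
python3 -m creep '[[-0.0038,0,-0.0049,0,0],[-0.0076,0,-0.0098,0,0]]' >/dev/null; python3 ck.py $B 22 &&
python3 -m creep '[[-0.0042,0,-0.0046,0,0],[-0.0086,0,-0.009,0,0]]' >/dev/null; python3 ck.py $B 22 &&
python3 -m creep '[[-0.0047,0,-0.0042,0,0],[-0.0094,0,-0.0082,0,0]]' >/dev/null; python3 ck.py $B 22 &&
python3 -m creep '[[-0.005,0,-0.0036,0,0],[-0.0102,0,-0.0072,0,0]]' >/dev/null; python3 ck.py $B 22
```

```text
[ 0.5415 -0.0393  0.1527] dF [-0.2  5.6  2. ] T [0.75 0.11 0.01]
[ 0.5415 -0.0439  0.1574] dF [-0.2  4.8  4.4] T [ 0.75  0.1  -0.01]
[ 0.5415 -0.0493  0.1614] dF [-0.   4.1  2. ] T [0.44 0.01 0.01]
[ 0.5413 -0.0548  0.1647] dF [1.5 2.4 2. ] T [ 0.29 -0.1   0.01]
```

```bash
B=0,0,-0.3
python3 -m creep '[[-0.005,0,-0.0033,0,0],[-0.0105,0,-0.0065,0,0]]' >/dev/null; python3 ck.py $B 22 &&
python3 -m creep '[[-0.0055,0,-0.0025,0,0],[-0.011,0,-0.005,0,0]]' >/dev/null; python3 ck.py $B 22 &&
python3 -m creep '[[-0.006,0,-0.002,0,0],[-0.0115,0,-0.004,0,0]]' >/dev/null; python3 ck.py $B 22 &&
python3 -m creep '[[-0.006,0,-0.0015,0,0],[-0.0115,0,-0.003,0,0]]' >/dev/null; python3 ck.py $B 22
```

```text
[ 0.5411 -0.0601  0.1677] dF [ 1.1  0.9 -0.5] T [ 0.21 -0.14  0.  ]
[ 0.5408 -0.0655  0.1701] dF [0.  0.9 0.4] T [ 0.14 -0.07 -0.02]
[ 0.5406 -0.0711  0.1721] dF [ 0.1  2.  -0.8] T [ 0.1  -0.05 -0.03]
[ 0.5405 -0.0765  0.1735] dF [ 1.4  4.9 -1.6] T [ 0.81 -0.13 -0.02]
```

```bash
B=0,0,-0.3
python3 -m creep '[[-0.003,0,-0.001,0,0],[-0.006,0,-0.002,0,0]]' >/dev/null; python3 ck.py $B 30 &&
python3 -m creep '[[-0.003,0,-0.001,0,0],[-0.006,0,-0.002,0,0]]' >/dev/null; python3 ck.py $B 30 &&
python3 -m creep '[[-0.003,0,-0.001,0,0],[-0.006,0,-0.002,0,0]]' >/dev/null; python3 ck.py $B 30 &&
python3 -m creep '[[-0.003,0,-0.001,0,0],[-0.006,0,-0.002,0,0]]' >/dev/null; python3 ck.py $B 30
```

```text
[ 0.5404 -0.0781  0.1739] dF [ 3.3  8.4 -4.4] T [ 1.54 -0.53  0.04]
[ 0.5403 -0.0798  0.1742] dF [ 3.7 11.6 -6.8] T [ 2.02 -0.78  0.08]
[ 0.5399 -0.0824  0.1747] dF [ 4.5 11.9 -7.5] T [ 2.17 -0.61  0.03]
[ 0.5395 -0.0851  0.1754] dF [ 2.9 13.7 -7.8] T [ 2.27 -0.55  0.04]
```

```bash
B=0,0,-0.3
python3 -m creep '[[-0.003,0.001,-0.0005,0,0],[-0.006,0.002,-0.001,0,0]]' >/dev/null; python3 ck.py $B 30 &&
python3 -m creep '[[-0.003,0,-0.0005,0,0],[-0.006,0,-0.001,0,0]]' >/dev/null; python3 ck.py $B 30 &&
python3 -m creep '[[-0.003,0,-0.0005,0,0],[-0.006,0,-0.001,0,0]]' >/dev/null; python3 ck.py $B 30 &&
python3 -m creep '[[-0.002,0,0,0,0],[-0.004,0,0,0,0]]' >/dev/null; python3 ck.py $B 30
```

```text
[ 0.5396 -0.0878  0.1754] dF [ 0.5 13.8 -6.6] T [ 2.33 -0.05 -0.03]
[ 0.5395 -0.0907  0.1758] dF [ 1.9 14.1 -5.7] T [ 2.36 -0.15 -0.08]
[ 0.5395 -0.0937  0.1765] dF [ 0.4 13.3 -5.3] T [ 2.44 -0.05 -0.02]
[ 0.5394 -0.0958  0.1766] dF [-0.6 13.7 -4.6] T [ 2.39 -0.01 -0.06]
```

```bash
B=0,0,-0.3
python3 -m creep '[[-0.001,0,0,0,0],[-0.002,0,0,0,0]]' >/dev/null; python3 ck.py $B 22 &&
python3 -m creep '[[-0.001,0,0,0,0],[-0.002,0,0,0,0]]' >/dev/null; python3 ck.py $B 22 &&
python3 -m creep '[[-0.001,0,0,0,0],[-0.002,0,0,0,0]]' >/dev/null; python3 ck.py $B 22 &&
python3 -m creep '[[-0.001,0,0,0,0],[-0.002,0,0,0,0]]' >/dev/null; python3 ck.py $B 22 &&
python3 -m creep '[[-0.001,0,0,0,0],[-0.002,0,0,0,0]]' >/dev/null; python3 ck.py $B 22
```

```text
[ 0.5394 -0.0968  0.1766] dF [ 0.1 14.7 -4.6] T [ 2.36  0.03 -0.03]
[ 0.5394 -0.0971  0.1766] dF [-0.3 17.4 -3.9] T [ 2.93  0.   -0.01]
[ 0.5394 -0.0973  0.1766] dF [ 0.3 21.2 -3.3] T [ 3.51 -0.06  0.01]
[ 0.5394 -0.0974  0.1766] dF [ 0.4 24.8 -2.3] T [ 4.08 -0.08 -0.05]
[ 0.5394 -0.0974  0.1766] dF [ 0.4 24.8 -2.3] T [ 4.08 -0.08 -0.05]
```

Lever a is at its stop: position frozen while the force climbs to 25 N. Backing off and crossing to lever b.

```bash
python3 -m creep '[[0.02,0,0,0,0],[0.05,0,0,0,0],[0.06,0,-0.05,0,0],[0.06,0,-0.12,0,0],[0.04,0,-0.18,0,0]]' >/dev/null
python3 -m creep '[[-0.09,0,-0.01,0,0],[-0.18,0,-0.01,0,0],[-0.27,0,-0.01,0,0],[-0.36,0,-0.01,0,0],[-0.43,0,-0.01,0,0]]' >/dev/null
python3 -m creep '[[0,0,0,0,0],[0,0,0,0,0]]' >/dev/null
python3 - <<'E'
from h import *
to(0.5392,-0.3045,0.149,-0.9)
p=manip.camera("wrist"); save(p,"w5"); X=cloud(p)
def prof(n,y0,y1,zlo):
    Z=X[(abs(X[:,0]-.541)<.014)&(X[:,1]>y0)&(X[:,1]<y1)&(X[:,2]>zlo)&(X[:,2]<.18)]
    for a in np.arange(y0,y1,.006):
        Q=Z[(Z[:,1]>a)&(Z[:,1]<a+.006)]
        if len(Q): print(n,a.round(3),len(Q),np.median(Q,0).round(4),Q[:,2].max().round(4))
prof("b",-.30,-.23,.112); prof("a",-.13,-.09,.112); prof("card",-.2,-.13,.11)
p=manip.camera("side"); save(p,"s5")
a=cv2.resize(p["image"][120:320,230:380,::-1],(450,600)); b=cv2.imread("pics/w5.png"); o=np.zeros((600,800,3),np.uint8); o[:,:450]=a; o[:263,450:]=cv2.resize(b,(350,263)); cv2.imwrite("pics/c5.png",o)
E
```

```text
shift [-0.0106  0.0029  0.2511] roll -0.003 at [ 0.5378 -0.2991  0.2746] yaw -1.1 F [ 0.3  0.4 -0.5] w -0.0 t 26.75
b -0.288 24 [ 0.5396 -0.2829  0.1367] 0.138
b -0.282 157 [ 0.5393 -0.2785  0.1398] 0.142
b -0.276 183 [ 0.5393 -0.2729  0.1367] 0.1397
b -0.27 120 [ 0.5394 -0.2672  0.1314] 0.1354
b -0.264 105 [ 0.5396 -0.2607  0.1267] 0.1296
b -0.258 98 [ 0.5402 -0.2549  0.122 ] 0.125
b -0.252 96 [ 0.5398 -0.2492  0.1181] 0.1214
b -0.246 82 [ 0.54   -0.2438  0.1139] 0.1166
b -0.24 1 [ 0.54   -0.2392  0.1123] 0.1123
b -0.234 3 [ 0.5402 -0.2306  0.1131] 0.1139
card -0.2 1 [ 0.5391 -0.194   0.1151] 0.1151
card -0.194 86 [ 0.5355 -0.1911  0.1182] 0.1204
card -0.188 77 [ 0.5357 -0.1851  0.1185] 0.1202
card -0.182 87 [ 0.5359 -0.1791  0.1187] 0.1205
card -0.176 78 [ 0.536  -0.1729  0.1182] 0.1198
card -0.17 86 [ 0.5361 -0.1671  0.1182] 0.1196
card -0.164 92 [ 0.5359 -0.1612  0.1182] 0.12
card -0.158 96 [ 0.5361 -0.1552  0.1183] 0.1202
card -0.152 94 [ 0.5366 -0.149   0.1182] 0.12
card -0.146 95 [ 0.5368 -0.1432  0.1182] 0.1203
card -0.14 14 [ 0.536  -0.1395  0.1181] 0.1193
```

View pics/c5.png

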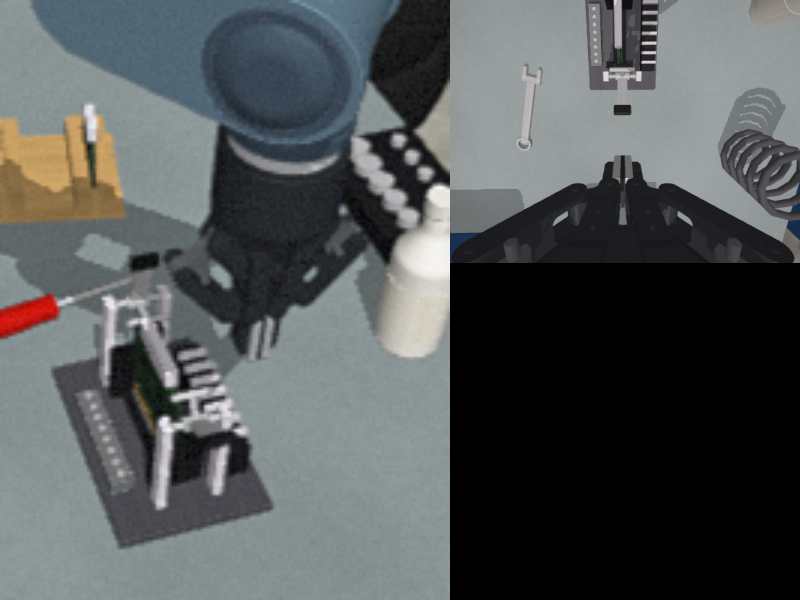

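Lever a is now leaning inward and the card's bar top is level at z = 0.118, which is home. Lever b is open at a lean of about 0.9 rad, with its tip near y ≈ −0.283.

```bash
B=0,0,-0.3
python3 -m creep '[[-0.014,0.003,0.02,0,0],[-0.014,0.003,0.08,0,0],[-0.014,0.003,0.16,0,0],[-0.014,0.003,0.22,0,0],[-0.014,0.003,0.251,0,0]]' >/dev/null; python3 -m creep '[[0,0,0,0,0],[0,0,0,0,0],[0,0,0,0,0]]' >/dev/null; python3 ck.py $B 3 &&
python3 -m creep '[[0.006,0,0,0,0],[0.012,0,0,0,0],[0.012,0,0,0,0]]' >/dev/null; python3 ck.py $B 3 &&
python3 -m creep '[[0.002,0,0,0,0],[0.004,0,0,0,0],[0.004,0,0,0,0]]' >/dev/null; python3 ck.py $B 3 &&
python3 -m creep '[[0.002,0,0,0,0],[0.004,0,0,0,0],[0.004,0,0,0,0]]' >/dev/null; python3 ck.py $B 3 &&
python3 -m creep '[[0.002,0,0,0,0],[0.004,0,0,0,0],[0.004,0,0,0,0]]' >/dev/null; python3 ck.py $B 3 &&
python3 -m creep '[[0.002,0,0,0,0],[0.004,0,0,0,0],[0.004,0,0,0,0]]' >/dev/null; python3 ck.py $B 3 &&
python3 -m creep '[[0.002,0,0,0,0],[0.004,0,0,0,0],[0.004,0,0,0,0]]' >/dev/null; python3 ck.py $B 3
```

```text
[ 0.5404 -0.3064  0.1512] dF [-0.8 -0.3 -0.5] T [ 0.   -0.06  0.04]
[ 0.5395 -0.2993  0.1494] dF [-0.3 -0.6  0.5] T [ 0.1  -0.   -0.05]
[ 0.5393 -0.2975  0.1488] dF [0.8 0.5 1.2] T [-0.08 -0.01 -0.02]
[ 0.5394 -0.2955  0.1487] dF [-0.1 -0.2  0.3] T [-0.01  0.01 -0.05]
[ 0.5395 -0.294   0.1491] dF [-0.4 -1.9  0.3] T [-0.28  0.   -0.03]
[ 0.5396 -0.2931  0.1499] dF [-1.5 -5.8  2.7] T [-0.88  0.36  0.01]
[ 0.5396 -0.2931  0.1499] dF [-1.5 -5.8  2.7] T [-0.88  0.36  0.01]
```

```bash
B=0,0,-0.3
python3 -m creep '[[0.0038,0,-0.0049,0,0],[0.0076,0,-0.0098,0,0]]' >/dev/null; python3 ck.py $B 22 &&
python3 -m creep '[[0.0042,0,-0.0046,0,0],[0.0086,0,-0.009,0,0]]' >/dev/null; python3 ck.py $B 22 &&
python3 -m creep '[[0.0047,0,-0.0042,0,0],[0.0094,0,-0.0082,0,0]]' >/dev/null; python3 ck.py $B 22 &&
python3 -m creep '[[0.005,0,-0.0036,0,0],[0.0102,0,-0.0072,0,0]]' >/dev/null; python3 ck.py $B 22 &&
python3 -m creep '[[0.005,0,-0.0033,0,0],[0.0105,0,-0.0065,0,0]]' >/dev/null; python3 ck.py $B 22 &&
python3 -m creep '[[0.0055,0,-0.0025,0,0],[0.011,0,-0.005,0,0]]' >/dev/null; python3 ck.py $B 22 &&
python3 -m creep '[[0.006,0,-0.002,0,0],[0.0115,0,-0.004,0,0]]' >/dev/null; python3 ck.py $B 22
```

```text
[ 0.5397 -0.2893  0.1549] dF [-1.2 -5.2  2.9] T [-0.81  0.37  0.06]
[ 0.5399 -0.2848  0.1595] dF [-2.4 -5.3  4.4] T [-0.69  0.19 -0.03]
[ 0.5401 -0.2791  0.1631] dF [ 0.3 -3.1  2.3] T [-0.53 -0.04  0.02]
[ 0.5398 -0.2731  0.1658] dF [ 1.  -1.9  1.6] T [-0.34 -0.08  0.02]
[ 0.5397 -0.2677  0.1687] dF [ 0.7 -1.3  0.3] T [-0.19 -0.1  -0.  ]
[ 0.5396 -0.2623  0.1712] dF [-0.9 -1.6 -0.2] T [-0.12 -0.03 -0.06]
[ 0.5398 -0.2568  0.1734] dF [-0.6 -0.9 -0.4] T [-0.17  0.04 -0.01]
```

```bash
B=0,0,-0.3
python3 -m creep '[[0.005,0,-0.001,0,0],[0.01,0,-0.002,0,0]]' >/dev/null; python3 ck.py $B 22 &&
python3 -m creep '[[0.004,0,-0.001,0,0],[0.008,0,-0.002,0,0]]' >/dev/null; python3 ck.py $B 22 &&
python3 -m creep '[[0.004,0,-0.0005,0,0],[0.008,0,-0.001,0,0]]' >/dev/null; python3 ck.py $B 22 &&
python3 -m creep '[[0.004,0,-0.0005,0,0],[0.008,0,-0.001,0,0]]' >/dev/null; python3 ck.py $B 22 &&
python3 -m creep '[[0.003,0,0,0,0],[0.006,0,0,0,0]]' >/dev/null; python3 ck.py $B 22 &&
python3 -m creep '[[0.002,0,0,0,0],[0.004,0,0,0,0]]' >/dev/null; python3 ck.py $B 16
```

```text
[ 0.54   -0.252   0.1746] dF [-0.2 -0.7 -0.4] T [-0.13  0.07  0.02]
[ 0.5402 -0.2481  0.1756] dF [-0.1  0.3 -0.8] T [-0.13 -0.   -0.01]
[ 0.5403 -0.2441  0.1762] dF [-1.4 -1.7 -1.1] T [-0.12 -0.03 -0.02]
[ 0.5404 -0.2401  0.1767] dF [-1.  -0.7 -0.7] T [-0.19 -0.01 -0.02]
[ 0.5404 -0.2371  0.1766] dF [-0.5 -1.5 -0.8] T [-0.18  0.07 -0.04]
[ 0.5405 -0.2355  0.1766] dF [ 0.4 -2.6 -0.8] T [-0.57 -0.03 -0.01]
```

```bash
B=0,0,-0.3
python3 -m creep '[[0.001,0,0,0,0],[0.002,0,0,0,0]]' >/dev/null; python3 ck.py $B 22 &&
python3 -m creep '[[0.001,0,0,0,0],[0.002,0,0,0,0]]' >/dev/null; python3 ck.py $B 22 &&
python3 -m creep '[[0.001,0,0,0,0],[0.002,0,0,0,0]]' >/dev/null; python3 ck.py $B 22 &&
python3 -m creep '[[0.001,0,0,0,0],[0.002,0,0,0,0]]' >/dev/null; python3 ck.py $B 22 &&
python3 -m creep '[[0.001,0,0,0,0],[0.002,0,0,0,0]]' >/dev/null; python3 ck.py $B 22 &&
python3 -m creep '[[0.001,0,0,0,0],[0.002,0,0,0,0]]' >/dev/null; python3 ck.py $B 22 &&
python3 -m creep '[[0.001,0,0,0,0],[0.002,0,0,0,0]]' >/dev/null; python3 ck.py $B 22
```

```text
[ 0.5405 -0.2348  0.1766] dF [-0.4 -4.7 -1.3] T [-0.89 -0.03 -0.  ]
[ 0.5405 -0.2342  0.1766] dF [ 0.1 -6.7 -3.7] T [-1.26 -0.05 -0.  ]
[ 0.5405 -0.2337  0.1766] dF [ 1.  -7.9 -2.9] T [-1.51  0.    0.  ]
[ 0.5405 -0.2332  0.1767] dF [  0.7 -10.6  -3.5] T [-1.84 -0.04 -0.  ]
[ 0.5405 -0.2327  0.1767] dF [ -0.1 -12.   -5.3] T [-2.17 -0.04 -0.01]
[ 0.5406 -0.232   0.1768] dF [  0.1 -13.4  -5. ] T [-2.24 -0.04 -0.05]
[ 0.5406 -0.2315  0.1769] dF [ -0.2 -15.7  -5.9] T [-2.64 -0.    0.02]
```

```bash
B=0,0,-0.3
python3 -m creep '[[0.001,0,0,0,0],[0.002,0,0,0,0]]' >/dev/null; python3 ck.py $B 26 &&
python3 -m creep '[[0.001,0,0,0,0],[0.002,0,0,0,0]]' >/dev/null; python3 ck.py $B 26 &&
python3 -m creep '[[0.001,0,0,0,0],[0.002,0,0,0,0]]' >/dev/null; python3 ck.py $B 26 &&
python3 -m creep '[[0.001,0,0,0,0],[0.002,0,0,0,0]]' >/dev/null; python3 ck.py $B 26 &&
python3 -m creep '[[0.001,0,0,0,0],[0.002,0,0,0,0]]' >/dev/null; python3 ck.py $B 26
```

```text
[ 0.5405 -0.2314  0.1769] dF [  0.2 -18.3  -6.9] T [-3.25 -0.03  0.03]
[ 0.5405 -0.2312  0.1769] dF [ -0.3 -22.2  -7.6] T [-3.68 -0.01  0.01]
[ 0.5405 -0.2311  0.177 ] dF [ -0.4 -24.3  -9.3] T [-4.31 -0.04 -0.01]
[ 0.5405 -0.2309  0.1769] dF [  0.6 -28.   -9.7] T [-4.85 -0.01  0.04]
[ 0.5405 -0.2309  0.1769] dF [  0.6 -28.   -9.7] T [-4.85 -0.01  0.04]
```

Lever b is at its stop as well. Backing off, then lifting clear to check.

```bash
python3 -m creep '[[-0.02,0,0,0,0],[-0.05,0,0,0,0],[-0.08,0,-0.05,0,0],[-0.12,0,-0.12,0,0],[-0.16,0,-0.2,0,0]]' >/dev/null
python3 -m creep '[[0,0,-0.08,0,0],[0,0,-0.1,0,0],[0,0,-0.1,0,0]]' >/dev/null
python3 - <<'E'
from h import *
to(0.5,-0.3,0.3)
p=manip.camera("wrist"); save(p,"w6"); X=cloud(p)
def prof(n,y0,y1,zlo):
    Z=X[(abs(X[:,0]-.541)<.014)&(X[:,1]>y0)&(X[:,1]<y1)&(X[:,2]>zlo)&(X[:,2]<.19)]
    for a in np.arange(y0,y1,.008):
        Q=Z[(Z[:,1]>a)&(Z[:,1]<a+.008)]
        if len(Q): print(n,a.round(3),len(Q),np.median(Q,0).round(4),Q[:,2].max().round(4))
prof("all",-.26,-.08,.112)
p=manip.camera("scene"); save(p,"sc6")
for d in manip.find_in(p,"small_card")[:1]: print(d["score"],cam2w(p,d["point"]).round(4))
q=manip.camera("side"); save(q,"s6")
a=cv2.resize(q["image"][120:320,230:380,::-1],(400,533)); b=cv2.resize(p["image"][150:270,140:300,::-1],(400,300)); o=np.zeros((570,800,3),np.uint8); o[:533,:400]=a; o[:300,400:]=b; o[300:570,400:760]=cv2.resize(cv2.imread("pics/w6.png"),(360,270)); cv2.imwrite("pics/c6.png",o)
E
```

```text
shift [ 0.0078 -0.0803  0.0577] roll 0 at [ 0.54   -0.3045  0.329 ] yaw -1.0 F [-0.3 -0.1 -0.3] w -0.0001 t 34.75
all -0.236 56 [ 0.5397 -0.2306  0.124 ] 0.1346
all -0.228 191 [ 0.5401 -0.2234  0.1611] 0.1641
all -0.22 97 [ 0.5402 -0.2184  0.1617] 0.1637
all -0.196 62 [ 0.535  -0.1918  0.1178] 0.1196
all -0.188 72 [ 0.5352 -0.1842  0.1179] 0.1198
all -0.18 77 [ 0.5354 -0.1761  0.1182] 0.1199
all -0.172 75 [ 0.5356 -0.1679  0.118 ] 0.1199
all -0.164 70 [ 0.5358 -0.1601  0.118 ] 0.1197
all -0.156 80 [ 0.5361 -0.1521  0.1179] 0.1201
all -0.148 77 [ 0.5363 -0.1438  0.1179] 0.1196
all -0.14 51 [ 0.5365 -0.1375  0.1178] 0.1191
0.57 [[0.5949 0.1767 0.0567]]
```

View pics/c6.png

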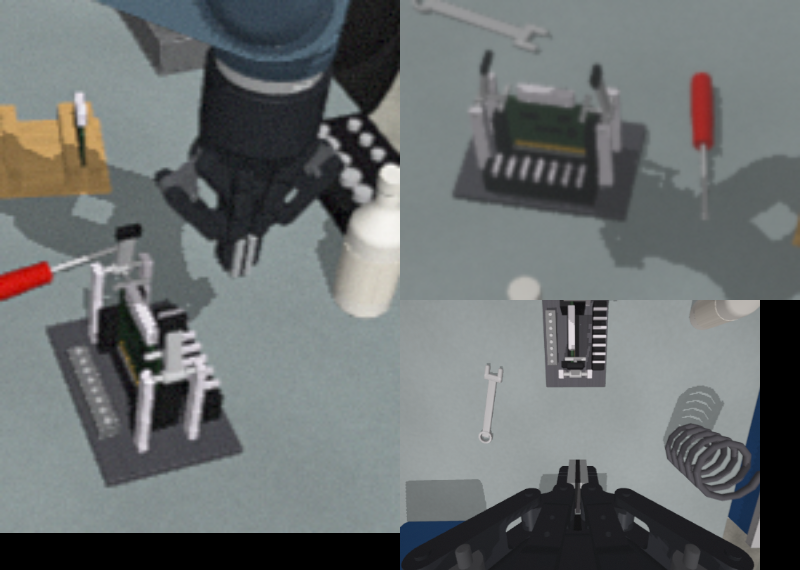

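Run:
```python
from h import *
p=manip.camera("wrist"); X=cloud(p)
Z=X[(abs(X[:,0]-.541)<.014)&(X[:,1]>-.235)&(X[:,1]<-.2)&(X[:,2]>.125)&(X[:,2]<.19)]
for a in np.arange(-.235,-.2,.002):
    Q=Z[(Z[:,1]>a)&(Z[:,1]<a+.002)]
    if len(Q): print(a.round(3),len(Q),np.median(Q[:,2]).round(4),Q[:,2].min().round(4),Q[:,2].max().round(4))
for c in ["scene","side"]:
    q=manip.camera(c)
    for m in manip.masks_of(q,"lever_a_tip")[:2]:
        Y=cloud(q,m["region"]); Y=Y[(Y[:,2]>.11)&(Y[:,2]<.18)]; t=Y[Y[:,2]>np.percentile(Y[:,2],98)-.008]
        print(c,round(m["score"],2),len(Y),"top",np.median(t,0).round(4),np.percentile(t,5,0).round(4),np.percentile(t,95,0).round(4))
```

```text
-0.231 13 0.1291 0.1277 0.1299
-0.229 26 0.1365 0.1328 0.1406
-0.227 36 0.1522 0.1419 0.1569
-0.225 63 0.1608 0.1539 0.1641
-0.223 55 0.1624 0.1603 0.1641
-0.221 50 0.1624 0.1603 0.1642
-0.219 49 0.1617 0.16 0.163
-0.217 23 0.1613 0.1597 0.1626
scene 0.6 65 top [ 0.5465 -0.1055  0.16  ] [ 0.5389 -0.108   0.1551] [ 0.5526 -0.1033  0.163 ]
scene 0.23 147 top [ 0.5416 -0.1108  0.1607] [ 0.5299 -0.2217  0.1567] [ 0.5513 -0.1038  0.164 ]
side 0.44 109 top [ 0.5371 -0.11    0.1632] [ 0.5269 -0.1133  0.1589] [ 0.5478 -0.1044  0.1659]
```

```bash
python3 -m creep '[[0.06,0,-0.02,0,0],[0.12,0,-0.04,0,0],[0.15,0,-0.04,0,0],[0.15,0,-0.04,0,0],[0.15,0,-0.04,0,0]]' >/dev/null
python3 -m creep '[[0,0,0,0,0],[0,0,0,0,0]]' >/dev/null
python3 - <<'E'
from h import *
p=manip.camera("wrist"); X=cloud(p); save(p,"w7"); print(cam2w(p,[0,0,0]))
for n,a0,a1 in [("b",-.24,-.2),("a",-.13,-.085)]:
    Z=X[(abs(X[:,0]-.541)<.014)&(X[:,1]>a0)&(X[:,1]<a1)&(X[:,2]>.12)&(X[:,2]<.19)]
    for a in np.arange(a0,a1,.002):
        Q=Z[(Z[:,1]>a)&(Z[:,1]<a+.002)]
        if len(Q): print(n,a.round(3),len(Q),np.median(Q[:,2]).round(4),Q[:,2].max().round(4))
for n,a0,a1 in [("cheek b",-.25,-.215),("cheek a",-.115,-.08)]:
    Z=X[(abs(abs(X[:,0]-.541)-.024)<.004)&(X[:,1]>a0)&(X[:,1]<a1)&(abs(X[:,2]-.108)<.004)]
    if len(Z): print(n,len(Z),np.percentile(Z,[2,98],axis=0).round(4))
E
```

```text
[[ 0.54312363 -0.1565378   0.46612024]]
b -0.224 23 0.1625 0.1641
b -0.222 40 0.1626 0.1645
b -0.22 42 0.1621 0.1634
b -0.218 40 0.1614 0.163
a -0.114 27 0.1613 0.1632
a -0.112 62 0.162 0.1641
a -0.11 51 0.1625 0.1642
a -0.108 48 0.1624 0.1642
a -0.106 21 0.1618 0.1633
cheek b 116 [[ 0.5133 -0.2387  0.1055]
 [ 0.5672 -0.2252  0.109 ]]
cheek a 159 [[ 0.5145 -0.1053  0.1054]
 [ 0.5684 -0.0916  0.1089]]
```

The tips look 3 mm further out than the home angle would give, so I'll overlay the predicted tip outlines for both candidate angles.

Run:
```python
from h import *
p=manip.camera("wrist"); X=cloud(p)
for n,x,y,z in [("cheek a",(.51,.575),(-.107,-.09),(.104,.112)),("cheek b",(.51,.575),(-.24,-.225),(.104,.112)),("bar",(.53,.542),(-.19,-.14),(.11,.125)),("pblock",(.575,.6),(-.2,-.12),(.045,.055))]:
    Z=X[(X[:,0]>x[0])&(X[:,0]<x[1])&(X[:,1]>y[0])&(X[:,1]<y[1])&(X[:,2]>z[0])&(X[:,2]<z[1])]; print(n,len(Z),np.median(Z,0).round(4))
K=np.array(p["intrinsics"]); img=p["image"][:,:,::-1].copy(); S=6
th=np.radians(-0.9); c0=np.array([0.5412,-0.1652])
def W(x,y,z): return [c0[0]+x*np.cos(th)-y*np.sin(th), c0[1]+x*np.sin(th)+y*np.cos(th), z]
def pr(P): return cv2.projectPoints(np.array(P,float),np.array(p["rvec"],float),np.array(p["tvec"],float),K,None)[0].reshape(-1,2)
outs=[]
for sg,nm in [(1,"a"),(-1,"b")]:
    c=pr([W(0,sg*.06,.15)])[0].astype(int); x0,y0=c[0]-33,c[1]-24
    o=cv2.resize(img[y0:y0+48,x0:x0+66],None,fx=S,fy=S,interpolation=cv2.INTER_CUBIC)
    for a,col in [(-.25,(0,255,0)),(-.19,(0,0,255))]:
        Q=[]
        for x,t in [(-.012,-.004),(.012,-.004),(.012,.004),(-.012,.004)]:
            yy=.067+.062*np.sin(a)+t*np.cos(a); zz=.102+.062*np.cos(a)-t*np.sin(a); Q.append(W(x,sg*yy,zz))
        cv2.polylines(o,[((pr(Q)+.5-[x0,y0])*S).astype(int)],True,col,1)
    Q=[W(x,sg*y,.108) for x,y in [(.02,.06),(.028,.06),(.028,.074),(.02,.074)]]
    cv2.polylines(o,[((pr(Q)+.5-[x0,y0])*S).astype(int)],True,(255,255,0),1)
    outs.append(o)
cv2.imwrite("pics/c7.png",np.hstack(outs)); print(outs[0].shape)
```

```text
cheek a 259 [ 0.5427 -0.0978  0.107 ]
cheek b 172 [ 0.5371 -0.2317  0.107 ]
bar 343 [ 0.5358 -0.1648  0.118 ]
pblock 289 [ 0.5868 -0.1524  0.0485]
(288, 396, 3)
```

View pics/c7.png

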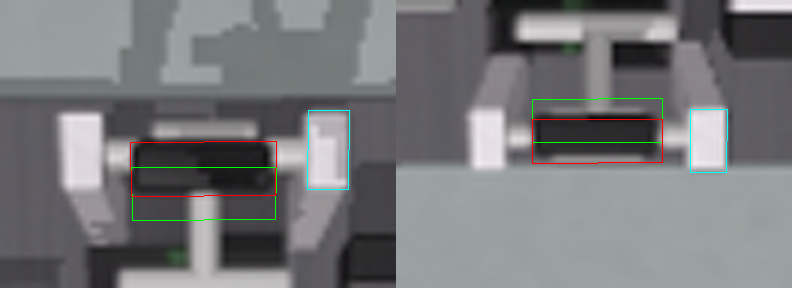

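The tabs match the −0.19 rad outline, and against the cheek heights the card sits about 1 mm high. Both levers therefore seem just short of home, so I'll press them again, higher on the tab and still below 40 N.

```bash
python3 -m creep '[[0.09,0,0,0,0],[0.18,0,0,0,0],[0.26,0,0,0,0],[0.31,0,0,0,0],[0.31,0,0.04,0,0]]' >/dev/null; python3 -m creep '[[0,0,0,0,0],[0,0,0,0,0]]' >/dev/null; python3 -c "
from h import *
to(0.5425,-0.080,0.181,-0.9)"
```

```text
shift [-0.0108 -0.0009  0.2907] roll -0.003 at [ 0.5432 -0.0746  0.3264] yaw -1.05 F [ 0.1  0.3 -0.2] w 0.0001 t 36.7
```

```bash
B=0,0,-0.3; python3 -m creep '[[0,0,0.09,0,0],[0,0,0.18,0,0],[0,0,0.25,0,0],[0,0,0.285,0,0],[0,0,0.2907,0,0]]' >/dev/null; python3 -m creep '[[-0.006,0,0,0,0],[-0.012,0,0,0,0],[-0.018,0,0,0,0],[-0.024,0,0,0,0],[-0.024,0,0,0,0]]' >/dev/null; python3 ck.py $B 4 && 
python3 -m creep '[[-0.002,0,0,0,0],[-0.006,0,0,0,0],[-0.006,0,0,0,0]]' >/dev/null; python3 ck.py $B 4 && 
python3 -m creep '[[-0.002,0,0,0,0],[-0.004,0,0,0,0],[-0.004,0,0,0,0]]' >/dev/null; python3 ck.py $B 4 && 
python3 -m creep '[[-0.002,0,0,0,0],[-0.004,0,0,0,0],[-0.004,0,0,0,0]]' >/dev/null; python3 ck.py $B 4 && 
python3 -m creep '[[-0.002,0,0,0,0],[-0.004,0,0,0,0],[-0.004,0,0,0,0]]' >/dev/null; python3 ck.py $B 4
```

```text
[ 0.5435 -0.0868  0.1821] dF [0.5 0.2 0.5] T [ 0.02 -0.03 -0.  ]
[ 0.5431 -0.0894  0.1813] dF [0.3 0.4 0.6] T [ 0.03 -0.03 -0.01]
[ 0.543  -0.0913  0.1813] dF [0.3 0.1 0.4] T [ 0.06 -0.02  0.01]
[ 0.543  -0.0933  0.1813] dF [-0.5  0.4  1.3] T [-0.02 -0.02  0.  ]
[ 0.5429 -0.095   0.1812] dF [ 1.2  1.7 -0.9] T [ 0.38 -0.12  0.02]
```

```bash
B=0,0,-0.3; 
python3 -m creep '[[-0.002,0,0.0004,0,0],[-0.004,0,0.0008,0,0],[-0.004,0,0.0008,0,0]]' >/dev/null; python3 ck.py $B 36 && 
python3 -m creep '[[-0.002,0,0.0004,0,0],[-0.004,0,0.0008,0,0],[-0.004,0,0.0008,0,0]]' >/dev/null; python3 ck.py $B 36 && 
python3 -m creep '[[-0.002,0,0.0004,0,0],[-0.004,0,0.0008,0,0],[-0.004,0,0.0008,0,0]]' >/dev/null; python3 ck.py $B 36 && 
python3 -m creep '[[-0.002,0,0.0004,0,0],[-0.004,0,0.0008,0,0],[-0.004,0,0.0008,0,0]]' >/dev/null; python3 ck.py $B 26
python3 - <<'E'
from h import *
q=manip.camera("scene"); save(q,"sc8")
q0=cv2.imread("pics/sc6.png"); q1=cv2.imread("pics/sc8.png")
a=cv2.resize(q0[165:225,155:255],(600,300),interpolation=cv2.INTER_CUBIC);b=cv2.resize(q1[165:225,155:255],(600,300),interpolation=cv2.INTER_CUBIC)
cv2.imwrite("pics/c8.png",np.vstack([a,b]))
E
```

```text
[ 0.543  -0.0965  0.181 ] dF [-0.1  5.3  2.5] T [ 0.93 -0.07  0.02]
[ 0.543  -0.0977  0.1808] dF [-0.   9.3  3.1] T [ 1.44 -0.01 -0.03]
[ 0.543  -0.0982  0.1807] dF [-0.6 15.3  5.4] T [ 2.48  0.07 -0.04]
[ 0.5431 -0.0985  0.1806] dF [-1.2 21.9  9.4] T [ 3.57  0.16 -0.06]
```

View pics/c8.png

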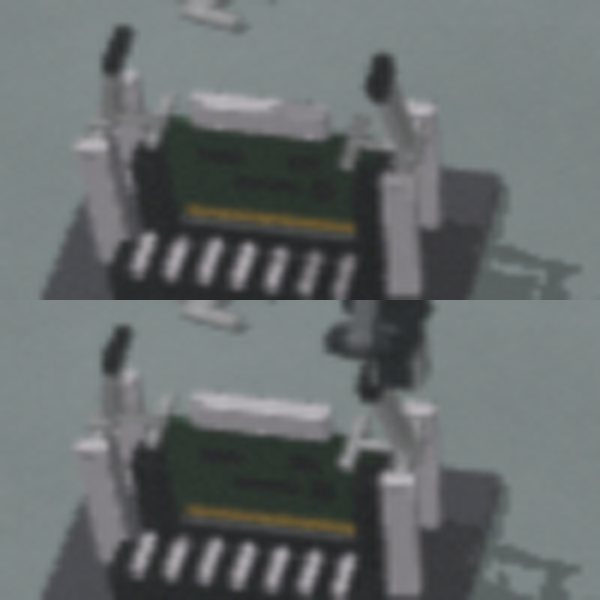

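```bash
cat >> h.py <<'E'
def tabs(img):
    g=img.astype(float).mean(2); out=[]
    for u,v in [(218,180),(174.5,175)]:
        w=g[int(v)-8:int(v)+6,int(u)-8:int(u)+9]; k=np.clip(75-w,0,None); yy,xx=np.mgrid[int(v)-8:int(v)+6,int(u)-8:int(u)+9]
        out.append((round((k*xx).sum()/k.sum(),2),round((k*yy).sum()/k.sum(),2)))
    return out
E
python3 -m creep '[[0.004,0,0,0,0],[0.012,0,0,0,0],[0.03,0,0,0,0],[0.06,0,0,0,0],[0.1,0,0,0,0]]' >/dev/null
python3 -m creep '[[0.06,0,0,0,0],[0.06,0,0,0,0]]' >/dev/null
python3 - <<'E'
from h import *
q=manip.camera("scene"); save(q,"sc9"); print(manip.observe()["clock"],manip.observe()["ee_pos"])
for n in ["sc6","sc9"]: print(n,tabs(cv2.imread("pics/%s.png"%n)))
K=np.array(q["intrinsics"]); th=np.radians(-.9)
for a in (-.19,-.25):
    r=[]
    for sg in (1,-1):
        y=sg*(.067+.055*np.sin(a)); P=[[0.5412-y*np.sin(th),-.1652+y*np.cos(th),.102+.055*np.cos(a)]]
        r.append(cv2.projectPoints(np.array(P),np.array(q["rvec"],float),np.array(q["tvec"],float),K,None)[0].ravel().round(2))
    print(a,r)
i=[cv2.resize(cv2.imread("pics/%s.png"%n)[165:225,155:255],(600,300),interpolation=cv2.INTER_CUBIC) for n in ("sc6","sc9")]
cv2.imwrite("pics/c9.png",np.vstack(i))
E
```

```text
40.9 [ 0.54398061 -0.02178322  0.17941232]
sc6 [(np.float64(217.86), np.float64(180.38)), (np.float64(173.96), np.float64(174.89))]
sc9 [(np.float64(217.64), np.float64(180.45)), (np.float64(173.78), np.float64(174.98))]
-0.19 [array([217.18, 180.54]), array([173.11, 174.86])]
-0.25 [array([215.93, 180.56]), array([174.39, 175.21])]
```

View pics/c9.png

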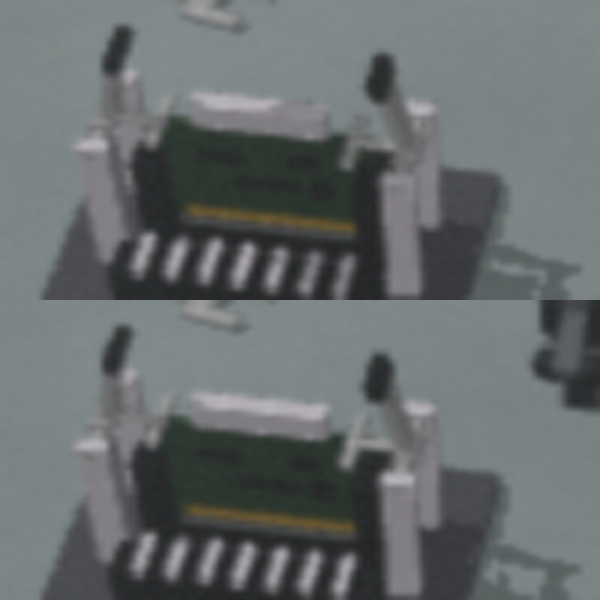

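Run:
```python
import cv2,numpy as np
I={n:cv2.imread("pics/%s.png"%n).astype(float).mean(2) for n in("sc6","sc8","sc9")}
for v in range(184,194): print(v,{n:I[n][v,212:230].astype(int).tolist() for n in I if n!="sc6"})
```

```text
184 {'sc8': [132, 130, 118, 66, 51, 53, 71, 92, 99, 115, 132, 137, 135, 132, 132, 127, 129, 129], 'sc9': [131, 130, 130, 116, 66, 48, 51, 70, 90, 104, 128, 137, 133, 132, 130, 126, 127, 128]}
185 {'sc8': [131, 132, 125, 96, 83, 79, 90, 96, 97, 113, 144, 161, 155, 150, 145, 126, 128, 129], 'sc9': [131, 131, 131, 122, 96, 82, 77, 88, 91, 103, 135, 160, 153, 150, 142, 125, 127, 127]}
186 {'sc8': [132, 132, 131, 129, 122, 110, 105, 99, 96, 111, 147, 172, 176, 176, 169, 147, 131, 129], 'sc9': [129, 130, 130, 131, 127, 122, 109, 103, 94, 102, 140, 170, 176, 174, 168, 145, 129, 126]}
187 {'sc8': [132, 132, 133, 134, 127, 118, 109, 103, 97, 105, 137, 163, 175, 174, 164, 136, 129, 129], 'sc9': [130, 130, 133, 136, 128, 126, 115, 106, 100, 96, 118, 158, 173, 173, 162, 135, 127, 126]}
188 {'sc8': [131, 134, 139, 141, 124, 123, 110, 106, 99, 95, 108, 129, 138, 133, 129, 118, 129, 129], 'sc9': [130, 133, 139, 139, 121, 125, 118, 108, 104, 95, 97, 119, 135, 132, 126, 117, 126, 127]}
189 {'sc8': [132, 135, 146, 138, 119, 127, 120, 108, 100, 95, 99, 120, 141, 123, 124, 119, 127, 129], 'sc9': [129, 1
[... 179 characters left out ...]
128], 'sc9': [122, 125, 145, 128, 122, 128, 126, 116, 107, 99, 94, 108, 132, 118, 123, 117, 125, 126]}
191 {'sc8': [121, 135, 144, 119, 112, 125, 126, 117, 107, 100, 96, 105, 126, 122, 124, 120, 123, 128], 'sc9': [107, 132, 142, 120, 120, 124, 125, 119, 109, 102, 95, 100, 116, 118, 122, 118, 122, 127]}
192 {'sc8': [86, 127, 141, 116, 116, 129, 131, 122, 110, 104, 98, 102, 119, 114, 119, 121, 125, 129], 'sc9': [88, 133, 136, 117, 114, 122, 132, 126, 112, 106, 98, 97, 109, 110, 118, 120, 123, 129]}
193 {'sc8': [87, 134, 146, 149, 151, 154, 145, 136, 115, 107, 102, 100, 110, 108, 116, 123, 126, 130], 'sc9': [99, 149, 144, 143, 145, 146, 148, 141, 123, 107, 99, 98, 107, 106, 115, 121, 122, 128]}
```

Run:
```python
import cv2,numpy as np
I={n:cv2.imread("pics/%s.png"%n).astype(float).mean(2) for n in("sc6","sc8","sc9")}
def sh(a,b,r):
    s=np.s_[r[0]:r[1],r[2]:r[3]]; d,resp=cv2.phaseCorrelate(I[a][s],I[b][s],cv2.createHanningWindow((r[3]-r[2],r[1]-r[0]),cv2.CV_64F)); return np.round(d,2).tolist(),round(resp,2)
for n,r in {"card left":(178,214,182,200),"card right":(180,216,196,214),"bar":(178,196,184,214),"nose a":(186,202,208,218),"tab b":(166,190,166,184),"fins":(205,228,175,218),"base":(195,225,228,245)}.items():
    print(n,"8->9",sh("sc8","sc9",r),"6->9",sh("sc6","sc9",r))
```

```text
card left 8->9 ([0.07, -0.09], 0.96) 6->9 ([-0.3, -0.15], 0.46)
card right 8->9 ([0.07, -0.11], 0.96) 6->9 ([0.54, 0.08], 0.64)
bar 8->9 ([-0.33, 0.33], 0.93) 6->9 ([-0.15, 0.26], 0.91)
nose a 8->9 ([0.05, -0.14], 0.91) 6->9 ([-0.49, 0.62], 0.76)
tab b 8->9 ([0.05, 0.05], 1.04) 6->9 ([0.1, -0.36], 0.79)
fins 8->9 ([0.52, 0.01], 0.9) 6->9 ([0.49, -0.01], 0.85)
base 8->9 ([0.05, 0.03], 1.03) 6->9 ([0.18, 0.09], 1.06)
```

```bash
python3 -m creep '[[0,0,-0.1,0,0],[0,0,-0.2,0,0],[-0.04,0,-0.29,0,0],[-0.1,0,-0.33,0,0],[-0.19,0,-0.33,0,0]]' >/dev/null
python3 -m creep '[[-0.09,0,0,0,0],[-0.18,0,0,0,0],[-0.22,0,0,0,0],[-0.22,0,0,0,0],[-0.22,0,0,0,0]]' >/dev/null
python3 -m creep '[[0,0,0,0,0]]' >/dev/null
python3 - <<'E'
from h import *
import pickle
p=manip.camera("wrist"); print(manip.observe()["clock"],manip.observe()["ee_pos"]); pickle.dump({k:p[k] for k in("image","range_z","intrinsics","rvec","tvec")},open("w10.pkl","wb"))
X=cloud(p); th=np.radians(-.9); c0=np.array([.5412,-.1652]); d=X[:,:2]-c0; r=np.c_[d[:,0]*np.cos(th)+d[:,1]*np.sin(th),-d[:,0]*np.sin(th)+d[:,1]*np.cos(th),X[:,2]]*1000
for sg,n in [(1,"a"),(-1,"b")]:
    Y=r*[1,sg,1]
    f=lambda x0,x1,y0,y1,z0,z1: Y[(abs(Y[:,0])>x0)&(abs(Y[:,0])<x1)&(Y[:,1]>y0)&(Y[:,1]<y1)&(Y[:,2]>z0)&(Y[:,2]<z1)]
    C=f(20,28,58,76,103,113); print(n,"cheek z",np.median(C[:,2]).round(1),"y",np.percentile(C[:,1],[2,98]).round(1))
    N=f(9,17,36,56,90,125); print("  nose",len(N),[(b,len(N[(N[:,1]//2==b//2)]),np.percentile(N[N[:,1]//2==b//2,2],75).round(1)) for b in range(36,56,2) if (N[:,1]//2==b//2).sum()>3])
    T=f(0,11,44,66,155,170); print("  tab y",np.percentile(T[:,1],[2,50,98]).round(1),"z",np.median(T[:,2]).round(1))
B=r[(abs(r[:,0]+5)<3)&(abs(r[:,1])<28)&(r[:,2]>112)&(r[:,2]<124)]; print("bar z",np.median(B[:,2]).round(2),np.polyfit(B[:,1],B[:,2],1).round(4))
F=r[(r[:,0]>2)&(r[:,0]<12)&(abs(r[:,1])>44.5)&(abs(r[:,1])<51)&(r[:,2]>78)&(r[:,2]<92)]; print("tall flange z",len(F),np.median(F[:,2]) if len(F) else 0)
S=r[(r[:,0]>-56)&(r[:,0]<-40)&(abs(r[:,1])<60)&(r[:,2]>18)&(r[:,2]<30)]; print("strip z",np.median(S[:,2]))
G=r[(abs(r[:,0])<60)&(abs(r[:,1])>80)&(abs(r[:,1])<93)&(r[:,2]<16)&(r[:,2]>4)]; print("plate z",len(G),np.median(G[:,2]))
E
```

```text
42.05 [ 0.54080177 -0.22685685  0.34477905]
a cheek z 107.4 y [60.1 73.8]
  nose 76 [(40, 25, np.float64(105.1)), (42, 26, np.float64(105.9)), (44, 18, np.float64(105.5)), (46, 7, np.float64(103.1))]
  tab y [51.7 55.2 59.4] z 162.0
b cheek z 107.5 y [59.8 73.1]
  nose 52 [(40, 26, np.float64(105.9)), (42, 13, np.float64(106.4)), (44, 13, np.float64(106.1))]
  tab y [51.3 54.8 59.2] z 162.0
bar z 117.85 [-2.000000e-04  1.178785e+02]
tall flange z 26 84.62631864396195
strip z 23.811561860563284
plate z 734 9.557873915423897
```

The geometry is now consistent: the noses rest on the card, which sits about 0.3 mm from home, and the levers relaxed to about 1.2 rad after release. One more gentle press on each, held for a while and released slowly, should settle that.

```bash
B=0,0,-0.3
python3 -m creep '[[-0.056,0,0.02,0,0],[-0.056,0,0.1,0,0],[-0.056,0,0.19,0,0],[-0.056,0,0.28,0,0],[-0.056,0,0.328,0,0]]' >/dev/null
python3 -m creep '[[0.008,0,0,0,0],[0.016,0,0,0,0],[0.024,0,0,0,0],[0.024,0,0,0,0]]' >/dev/null; python3 ck.py $B 4 &&
python3 -m creep '[[0.003,0,0,0,0],[0.006,0,0,0,0]]' >/dev/null; python3 ck.py $B 4 &&
python3 -m creep '[[0.002,0,0,0,0],[0.004,0,0,0,0]]' >/dev/null; python3 ck.py $B 4 &&
python3 -m creep '[[0.002,0,0,0,0],[0.004,0,0,0,0]]' >/dev/null; python3 ck.py $B 4 &&
python3 -m creep '[[0.002,0,0,0,0],[0.004,0,0,0,0]]' >/dev/null; python3 ck.py $B 4 &&
python3 -m creep '[[0.002,0,0,0,0],[0.004,0,0,0,0]]' >/dev/null; python3 ck.py $B 4
```

```text
[ 0.5415 -0.2441  0.1832] dF [-0.2 -1.   0.3] T [ 0.01 -0.01  0.03]
[ 0.5407 -0.2414  0.1816] dF [-0.5  1.  -0.3] T [ 0.05 -0.03  0.04]
[ 0.5404 -0.2392  0.1808] dF [-0.1  0.6  1.3] T [-0.01 -0.    0.03]
[ 0.5404 -0.2372  0.1806] dF [-0.7  0.4  0.9] T [ 0.03  0.01 -0.03]
[ 0.5405 -0.2352  0.1807] dF [ 0.   0.2 -0.1] T [-0.02  0.03 -0.02]
[ 0.5405 -0.2336  0.1807] dF [ 0.5 -2.4 -1. ] T [-0.46 -0.05  0.01]
```

```bash
B=0,0,-0.3
python3 -m creep '[[0.002,0,0.0004,0,0],[0.004,0,0.0008,0,0]]' >/dev/null; python3 ck.py $B 30 &&
python3 -m creep '[[0.002,0,0.0004,0,0],[0.004,0,0.0008,0,0]]' >/dev/null; python3 ck.py $B 30 &&
python3 -m creep '[[0.002,0,0.0004,0,0],[0.004,0,0.0008,0,0]]' >/dev/null; python3 ck.py $B 26 &&
python3 -m creep '[[0.002,0,0.0004,0,0],[0.004,0,0.0008,0,0]]' >/dev/null; python3 ck.py $B 22 &&
python3 -m creep '[[0.002,0,0.0004,0,0],[0.002,0,0.0004,0,0]]' >/dev/null; python3 ck.py $B 26
python3 -m creep '[[0,0,0,0,0],[0,0,0,0,0],[0,0,0,0,0],[0,0,0,0,0],[0,0,0,0,0]]' >/dev/null; python3 ck.py $B 36
```

```text
[ 0.5406 -0.2322  0.1805] dF [-0.7 -6.9  0. ] T [-1.13  0.08  0.01]
[ 0.5407 -0.2311  0.1804] dF [-1.3 -8.5 -1.2] T [-1.67  0.11  0.01]
[ 0.5407 -0.2305  0.1804] dF [ -1.8 -14.6  -1.2] T [-2.6   0.31 -0.03]
[ 0.5408 -0.2303  0.1804] dF [ -2.4 -21.7  -2.2] T [-3.5   0.42 -0.01]
[ 0.5408 -0.2302  0.1805] dF [ -2.3 -22.4  -1.8] T [-3.67  0.46 -0.01]
[ 0.5407 -0.2302  0.1804] dF [ -2.  -21.7  -2.3] T [-3.66  0.44 -0.01]
```

Stop felt again at y = −0.2302, and it stayed stable while held. Releasing slowly.

```bash
B=0,0,-0.3
python3 -m creep '[[-0.002,0,0,0,0],[-0.004,0,0,0,0],[-0.006,0,0,0,0],[-0.007,0,0,0,0],[-0.008,0,0,0,0]]' >/dev/null; python3 ck.py $B 36
python3 -m creep '[[-0.001,0,0,0,0],[-0.002,0,0,0,0],[-0.003,0,0,0,0],[-0.004,0,0,0,0],[-0.005,0,0,0,0]]' >/dev/null; python3 ck.py $B 36
python3 -m creep '[[-0.001,0,0,0,0],[-0.002,0,0,0,0],[-0.003,0,0,0,0],[-0.004,0,0,0,0],[-0.005,0,0,0,0]]' >/dev/null; python3 ck.py $B 36
python3 -m creep '[[-0.02,0,0,0,0],[-0.05,0,0,0,0],[-0.05,0,-0.09,0,0],[-0.04,0,-0.19,0,0],[0,0,-0.28,0,0]]' >/dev/null
python3 -m creep '[[0.02,0,-0.05,0,0],[0.02,0,-0.05,0,0],[0.02,0,-0.05,0,0]]' >/dev/null
cat > m.py <<'E'
from h import *
p=manip.camera("wrist"); print(manip.observe()["clock"],manip.observe()["ee_pos"])
X=cloud(p); th=np.radians(-.9); c0=np.array([.5412,-.1652]); d=X[:,:2]-c0; r=np.c_[d[:,0]*np.cos(th)+d[:,1]*np.sin(th),-d[:,0]*np.sin(th)+d[:,1]*np.cos(th),X[:,2]]*1000
for sg,n in [(1,"a"),(-1,"b")]:
    Y=r*[1,sg,1]
    f=lambda x0,x1,y0,y1,z0,z1: Y[(abs(Y[:,0])>x0)&(abs(Y[:,0])<x1)&(Y[:,1]>y0)&(Y[:,1]<y1)&(Y[:,2]>z0)&(Y[:,2]<z1)]
    C=f(20,28,58,76,103,113); print(n,"cheek z",np.median(C[:,2]).round(1),"y",np.percentile(C[:,1],[2,98]).round(1))
    N=f(9,17,38,46,90,125); print("  nose top",len(N),np.percentile(N[:,2],75).round(1))
    T=f(0,11,44,66,155,170); print("  tab y",np.percentile(T[:,1],[2,50,98]).round(1),"z",np.median(T[:,2]).round(1))
B=r[(abs(r[:,0]+5)<3)&(abs(r[:,1])<28)&(r[:,2]>112)&(r[:,2]<124)]; print("bar z",np.median(B[:,2]).round(2))
E
python3 m.py
```

```text
[ 0.5408 -0.2308  0.1803] dF [-2.1 -7.7  1.7] T [-1.39  0.37  0.03]
[ 0.5407 -0.232   0.1802] dF [-2.5 -3.8  4.5] T [-0.63  0.38  0.06]
[ 0.5408 -0.2331  0.1789] dF [ 1.  -2.9  3.8] T [-0.43 -0.15 -0.02]
47.8 [ 0.54007539 -0.22350318  0.34172691]
a cheek z 107.4 y [60.1 73.9]
  nose top 79 105.7
  tab y [51.4 55.1 60.2] z 162.1
b cheek z 107.4 y [59.9 73.5]
  nose top 48 106.1
  tab y [50.8 53.9 57.5] z 162.0
bar z 117.9
```

Lever b settled closer to home, at about 1.22. Doing the same for lever a.

```bash
B=0,0,-0.3
python3 -m creep '[[0.09,0,0,0,0],[0.18,0,0,0,0],[0.27,0,0,0,0],[0.3,0,0,0,0],[0.3,0,0.03,0,0]]' >/dev/null
python3 -m creep '[[0,0,0.08,0,0],[0,0,0.17,0,0],[0,0,0.24,0,0],[0,0,0.28,0,0],[0,0,0.291,0,0]]' >/dev/null
python3 -m creep '[[-0.008,0,0,0,0],[-0.012,0,0,0,0],[-0.012,0,0,0,0]]' >/dev/null; python3 ck.py $B 4 &&
python3 -m creep '[[-0.004,0,0,0,0],[-0.008,0,0,0,0]]' >/dev/null; python3 ck.py $B 4 &&
python3 -m creep '[[-0.003,0,0,0,0],[-0.006,0,0,0,0]]' >/dev/null; python3 ck.py $B 4 &&
python3 -m creep '[[-0.002,0,0,0,0],[-0.004,0,0,0,0]]' >/dev/null; python3 ck.py $B 4 &&
python3 -m creep '[[-0.002,0,0,0,0],[-0.004,0,0,0,0]]' >/dev/null; python3 ck.py $B 4 &&
python3 -m creep '[[-0.002,0,0,0,0],[-0.004,0,0,0,0]]' >/dev/null; python3 ck.py $B 4
```

```text
[ 0.5442 -0.0803  0.185 ] dF [-0.6 -0.   0. ] T [-0.    0.    0.02]
[ 0.5436 -0.0835  0.1842] dF [-0.6 -0.3 -0.2] T [ 0.02 -0.03 -0.03]
[ 0.5432 -0.0864  0.1836] dF [ 0.1  0.4 -0.9] T [-0.02  0.02  0.03]
[ 0.5431 -0.0883  0.1834] dF [-0.  -0.2  1.1] T [ 0.01 -0.01 -0.  ]
[ 0.5431 -0.0903  0.1834] dF [ 0.4  0.4 -0.6] T [-0.03 -0.04 -0.03]
[ 0.543  -0.0923  0.1834] dF [ 0.8  0.6 -0.2] T [ 0.02  0.01 -0.04]
```

```bash
B=0,0,-0.3
python3 -m creep '[[-0.002,0,0.004,0,0],[-0.004,0,0.006,0,0]]' >/dev/null; python3 ck.py $B 12 &&
python3 -m creep '[[-0.002,0,0,0,0],[-0.004,0,0,0,0]]' >/dev/null; python3 ck.py $B 15 &&
python3 -m creep '[[-0.002,0,0.0004,0,0],[-0.004,0,0.0008,0,0]]' >/dev/null; python3 ck.py $B 20 &&
python3 -m creep '[[-0.002,0,0.0004,0,0],[-0.004,0,0.0008,0,0]]' >/dev/null; python3 ck.py $B 20 &&
python3 -m creep '[[-0.002,0,0.0004,0,0],[-0.004,0,0.0008,0,0]]' >/dev/null; python3 ck.py $B 18 &&
python3 -m creep '[[-0.002,0,0.0004,0,0],[-0.004,0,0.0008,0,0]]' >/dev/null; python3 ck.py $B 18
python3 -m creep '[[0,0,0,0,0],[0,0,0,0,0],[0,0,0,0,0]]' >/dev/null; python3 ck.py $B 36
```

```text
[ 0.5429 -0.0943  0.1801] dF [0.1 1.  1.7] T [ 0.23 -0.01 -0.03]
[ 0.5428 -0.0956  0.1801] dF [ 0.4  4.2 -0.6] T [ 0.76 -0.13  0.01]
[ 0.5429 -0.0969  0.1799] dF [0.4 8.7 1.4] T [ 1.37 -0.13  0.01]
[ 0.5429 -0.0978  0.1797] dF [ 0.4 13.6  4.2] T [ 2.34 -0.05 -0.04]
[ 0.5429 -0.0982  0.1796] dF [ 0.9 21.   7.6] T [3.46 0.08 0.06]
[ 0.5429 -0.0982  0.1796] dF [ 0.9 21.   7.6] T [3.46 0.08 0.06]
[ 0.5429 -0.0981  0.1797] dF [ 0.1 18.6  6.1] T [3.08 0.06 0.  ]
```

```bash
B=0,0,-0.3
python3 -m creep '[[0.002,0,0,0,0],[0.004,0,0,0,0],[0.006,0,0,0,0],[0.007,0,0,0,0],[0.008,0,0,0,0]]' >/dev/null; python3 ck.py $B 36
python3 -m creep '[[0.001,0,0,0,0],[0.002,0,0,0,0],[0.003,0,0,0,0],[0.004,0,0,0,0],[0.005,0,0,0,0]]' >/dev/null; python3 ck.py $B 36
python3 -m creep '[[0.001,0,0,0,0],[0.002,0,0,0,0],[0.003,0,0,0,0],[0.004,0,0,0,0],[0.005,0,0,0,0]]' >/dev/null; python3 ck.py $B 36
python3 -m creep '[[0.005,0,0,0,0],[0.02,0,0,0,0],[0.05,0,0,0,0],[0.05,0,-0.09,0,0],[0.04,0,-0.19,0,0]]' >/dev/null
python3 -m creep '[[-0.08,0,-0.09,0,0],[-0.17,0,-0.14,0,0],[-0.26,0,-0.14,0,0],[-0.32,0,-0.14,0,0],[-0.32,0,-0.14,0,0]]' >/dev/null
python3 -m creep '[[0,0,0,0,0],[0,0,0,0,0]]' >/dev/null
python3 m.py
python3 - <<'E'
from h import *
p=manip.camera("scene")
for d in manip.find_in(p,"small_card")[:1]: print(d["score"],cam2w(p,d["point"]).round(4))
E
```

```text
[ 0.543  -0.0971  0.1797] dF [-0.6  4.7  5. ] T [0.92 0.19 0.01]
[ 0.5431 -0.0959  0.1795] dF [-0.6  3.   3.9] T [ 0.43  0.14 -0.03]
[ 0.5428 -0.0935  0.1788] dF [ 0.1 -0.6  1. ] T [-0.04 -0.05 -0.01]
54.15 [ 0.54071162 -0.23157065  0.3437222 ]
a cheek z 107.4 y [60.3 73.2]
  nose top 78 105.7
  tab y [51.4 55.  58.8] z 162.1
b cheek z 107.4 y [60.1 73.5]
  nose top 65 105.9
  tab y [51.1 54.4 58.9] z 162.0
bar z 117.96
0.79 [[0.5943 0.1744 0.0574]]
```

```bash
python3 -c "
from rig import manip
print(manip.sign_off()); s=manip.observe(); print(s['clock'],s['wrist_force'])"
```

```text
the job is handed in; nothing more can be done
None
the job is handed in; nothing more can be done
```

I fitted the larger card in the rack, swung both levers to their stops and handed the job in at about 54 s. One check disagreed: both levers rested slightly short of the nominal home angle after I let go.

- **Card:** I felt for the tall flanges with about 2 N and lowered the card freely down the channel. It met the socket about 8 mm above home with about 4 N, and I let go there.
- **Levers:** I pushed lever a, then lever b, along their arcs. Driving took about 14 N and I felt a firm stop each time. The highest push I read was about 30 N.
- **Final check:** The card's bar is level. Its top measures 118.0 mm against 118 nominal, or about 118.3 corrected for the camera's bias, so the card is within about 0.5 mm of home. Both lever noses rest on it.
- **Other items:** The small card is where it stood, within measuring error, and the gripper is clear of everything.
- **Disagreement:** With my finger off, both levers measured about 1.20–1.21 rad, not 1.25. They reached the stop under load but eased back a little. I pressed each one again, held it and released it slowly. That changed them by no more than about 0.01 rad, so I left them there.

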